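Set up and clamp a filtration manifold

TASK

First, with the grey bases still standing on the bench, fit every steel filter cup fully into a base of its own. Then push the wedge back and slide the clamp bar open, carry each cup-and-base unit as one onto the manifold so that each stands over a port between the fence and the clamp bar, and push the wedge by its thumb tab firmly along its ramp until the bar jams all the units tight against the fence. Finally press the primer plunger fully down to its stop and let it come up, leaving the units clamped and the other things on the bench undisturbed.

Things in the scene. Friction and masses are not known exactly. Their poses are not given: they have to be found in the camera images.
- manifold: Fixed steel plate 170 x 340 x 12 mm. Origin at bench height under the middle port; z up, x towards the fence, y along the ports; spans x -125 to 45, y -140 to 200 mm. Carries an aluminium fence (15 mm high over the plate, inner face at x = 28 mm), a clamp bar parallel to it, behind the bar a ramp with a thumb wedge, and at x = -10, y = 168 mm a white primer pump (48 mm wide) with a black plunger.
- port0 (a point): Vacuum port: a dark 22 mm disc flush in the plate, centre at plate height (12 mm above the bench); manifold x = 0, y = -80 mm. The bed between bar and fence is where the bases stand, one over each port; a base that touches the fence is centred over its port in x.
- port1 (a point): Vacuum port: a dark 22 mm disc flush in the plate, centre at plate height (12 mm above the bench); manifold x = 0, y = 0 mm. The bed between bar and fence is where the bases stand, one over each port; a base that touches the fence is centred over its port in x.
- port2 (a point): Vacuum port: a dark 22 mm disc flush in the plate, centre at plate height (12 mm above the bench); manifold x = 0, y = 80 mm. The bed between bar and fence is where the bases stand, one over each port; a base that touches the fence is centred over its port in x.
- bar: Aluminium clamp bar 14 mm thick, 260 mm long, 15 mm high on the plate, with three 50 mm wide black rubber pads facing the fence, one at each port, 6 mm proud, on springs (2 N to move, 2.5 N/mm, 5 mm). Origin at plate height, mid-length, 3 mm behind the pad faces, 3 mm before the bar's face. At bar_slide = 0 the pads are 72 mm from the fence (16 mm to spare for a base).
- bar_slide (a joint): Slide of the clamp bar towards the fence in m, 0 = fully open, 0.016 = pads touch bases that stand against the fence, 0.024 = its limit. Stands more than half closed at the start, with the bed empty. Slides with about 1 N of friction; it is not sprung, and the wedge can push it but not pull it back: push it open at its face between two pads.
- wedge (a joint): Travel of the wedge along its ramp, m, 0 to 0.085. Starts partly up it. The ramp runs along manifold direction (0.287, 0.958, 0). Below 0.007 it leaves the bar room to open fully; further on it drives the bar to the fence, the pads touch bases at 0.063 and it jams at 0.067 to 0.078. Moves free with 3 N; jam it with about 15 to 20 N; then it stays by friction. Pushed back it frees the bar.
- tab (a point): Centre of the wedge's thumb tab: upright steel plate 28 (manifold x) by 10 (manifold y) by 32 mm tall, on the wedge's trailing -y end, from 27 to 59 mm above the bench; this point is 43 mm up. Push on its -y face. The wedge is 80 mm long, 15 mm high on the plate, its end flush with the tab's -y face.
- plunger (a joint): How far the primer plunger is pressed down, in m: 0 = up, 0.018 = on its stop. Spring: 3 N at the start, 8.4 N at the stop; it comes back up by itself.
- plunger_top (a point): Middle of the top of the black plunger head (36 mm disc, 10 mm thick), 92 mm above the bench when up.
- base0: Filter base: grey plastic block 56 x 56 x 40 mm, 0.12 kg, with a round recess 40 mm wide and 14 mm deep in its top. Origin: centre of its underside; z up, x and y square to its sides. The three are alike and there are always three; one may be left over.
- base1: Filter base: grey plastic block 56 x 56 x 40 mm, 0.12 kg, with a round recess 40 mm wide and 14 mm deep in its top. Origin: centre of its underside; z up, x and y square to its sides. The three are alike and there are always three; one may be left over.
- base2: Filter base: grey plastic block 56 x 56 x 40 mm, 0.12 kg, with a round recess 40 mm wide and 14 mm deep in its top. Origin: centre of its underside; z up, x and y square to its sides. The three are alike and there are always three; one may be left over.
- cup0: Filter cup: open steel cup 38 mm tall, 0.1 kg: a foot 36 mm wide and 12 mm high, above it the body 46 mm wide and 26 mm high, whose shoulder rests on top of a base when the foot is in the recess (2 mm play all round): its origin is then 28 mm above the base's origin, on the same axis. Not fastened to the base: lift the two by the base. Origin: centre of the foot's underside, z up. Two or three are present.
- cup1: Filter cup: open steel cup 38 mm tall, 0.1 kg: a foot 36 mm wide and 12 mm high, above it the body 46 mm wide and 26 mm high, whose shoulder rests on top of a base when the foot is in the recess (2 mm play all round): its origin is then 28 mm above the base's origin, on the same axis. Not fastened to the base: lift the two by the base. Origin: centre of the foot's underside, z up. Two or three are present.
- cup2: Filter cup: open steel cup 38 mm tall, 0.1 kg: a foot 36 mm wide and 12 mm high, above it the body 46 mm wide and 26 mm high, whose shoulder rests on top of a base when the foot is in the recess (2 mm play all round): its origin is then 28 mm above the base's origin, on the same axis. Not fastened to the base: lift the two by the base. Origin: centre of the foot's underside, z up. Two or three are present.
- beaker: Bystander: glass beaker 68 mm wide, 85 mm tall.
- flask: Bystander: conical glass flask 84 mm wide, 118 mm tall.
- wash_bottle: Bystander: white bottle 60 mm wide, 150 mm tall.
- gasket: Bystander: rubber ring 26 mm wide, 6 mm thick, lying flat among the parts.
- petri_lid: Bystander: white disc 26 mm wide, 6 mm thick, lying flat among the parts.
- dish: Bystander: white bowl 90 mm wide, 30 mm tall.
- reagent_jar: Bystander: amber jar 56 mm wide, 70 mm tall.
Things that resemble listed ones, but are neither listed nor needed, are in the scene too. Leave any black or green look-alike of the base1 alone.

How it is judged:
On the way, in this order (a step that is already met when the one before it is completed fails the run):
1. every cup present sits fully in a base of its own, these bases standing on the bench (((horizontal distance between cup0 and base0 below 0.005 m and z of cup0 in the frame of base0 between 0.024 and 0.0305 m and angle between cup0's own z axis and vertical below 0.12 rad and height (world z) of base0 below 0.006 m) or (horizontal distance between cup0 and base1 below 0.005 m and z of cup0 in the frame of base1 between 0.024 and 0.0305 m and angle between cup0's own z axis and vertical below 0.12 rad and height (world z) of base1 below 0.006 m) or (horizontal distance between cup0 and base2 below 0.005 m and z of cup0 in the frame of base2 between 0.024 and 0.0305 m and angle between cup0's own z axis and vertical below 0.12 rad and height (world z) of base2 below 0.006 m)) and ((horizontal distance between cup1 and base0 below 0.005 m and z of cup1 in the frame of base0 between 0.024 and 0.0305 m and angle between cup1's own z axis and vertical below 0.12 rad and height (world z) of base0 below 0.006 m) or (horizontal distance between cup1 and base1 below 0.005 m and z of cup1 in the frame of base1 between 0.024 and 0.0305 m and angle between cup1's own z axis and vertical below 0.12 rad and height (world z) of base1 below 0.006 m) or (horizontal distance between cup1 and base2 below 0.005 m and z of cup1 in the frame of base2 between 0.024 and 0.0305 m and angle between cup1's own z axis and vertical below 0.12 rad and height (world z) of base2 below 0.006 m)) and ((horizontal distance between cup2 and base0 below 0.005 m and z of cup2 in the frame of base0 between 0.024 and 0.0305 m and angle between cup2's own z axis and vertical below 0.12 rad and height (world z) of base0 below 0.006 m) or (horizontal distance between cup2 and base1 below 0.005 m and z of cup2 in the frame of base1 between 0.024 and 0.0305 m and angle between cup2's own z axis and vertical below 0.12 rad and height (world z) of base1 below 0.006 m) or (horizontal distance between cup2 and base2 below 0.005 m and z of cup2 in the frame of base2 between 0.024 and 0.0305 m and angle between cup2's own z axis and vertical below 0.12 rad and height (world z) of base2 below 0.006 m))), for 0.2 s.
2. every cup is in a base that stands over a port, and the wedge has jammed the bar against all these bases (((horizontal distance between cup0 and base0 below 0.005 m and z of cup0 in the frame of base0 between 0.024 and 0.0305 m and angle between cup0's own z axis and vertical below 0.12 rad and (distance between base0 and port0 below 0.013 m or distance between base0 and port1 below 0.013 m or distance between base0 and port2 below 0.013 m) and contact force between bar and base0 above 3 N) or (horizontal distance between cup0 and base1 below 0.005 m and z of cup0 in the frame of base1 between 0.024 and 0.0305 m and angle between cup0's own z axis and vertical below 0.12 rad and (distance between base1 and port0 below 0.013 m or distance between base1 and port1 below 0.013 m or distance between base1 and port2 below 0.013 m) and contact force between bar and base1 above 3 N) or (horizontal distance between cup0 and base2 below 0.005 m and z of cup0 in the frame of base2 between 0.024 and 0.0305 m and angle between cup0's own z axis and vertical below 0.12 rad and (distance between base2 and port0 below 0.013 m or distance between base2 and port1 below 0.013 m or distance between base2 and port2 below 0.013 m) and contact force between bar and base2 above 3 N)) and ((horizontal distance between cup1 and base0 below 0.005 m and z of cup1 in the frame of base0 between 0.024 and 0.0305 m and angle between cup1's own z axis and vertical below 0.12 rad and (distance between base0 and port0 below 0.013 m or distance between base0 and port1 below 0.013 m or distance between base0 and port2 below 0.013 m) and contact force between bar and base0 above 3 N) or (horizontal distance between cup1 and base1 below 0.005 m and z of cup1 in the frame of base1 between 0.024 and 0.0305 m and angle between cup1's own z axis and vertical below 0.12 rad and (distance between base1 and port0 below 0.013 m or distance between base1 and port1 below 0.013 m or distance between base1 and port2 below 0.013 m) and contact force between bar and base1 above 3 N) or (horizontal distance between cup1 and base2 below 0.005 m and z of cup1 in the frame of base2 between 0.024 and 0.0305 m and angle between cup1's own z axis and vertical below 0.12 rad and (distance between base2 and port0 below 0.013 m or distance between base2 and port1 below 0.013 m or distance between base2 and port2 below 0.013 m) and contact force between bar and base2 above 3 N)) and ((horizontal distance between cup2 and base0 below 0.005 m and z of cup2 in the frame of base0 between 0.024 and 0.0305 m and angle between cup2's own z axis and vertical below 0.12 rad and (distance between base0 and port0 below 0.013 m or distance between base0 and port1 below 0.013 m or distance between base0 and port2 below 0.013 m) and contact force between bar and base0 above 3 N) or (horizontal distance between cup2 and base1 below 0.005 m and z of cup2 in the frame of base1 between 0.024 and 0.0305 m and angle between cup2's own z axis and vertical below 0.12 rad and (distance between base1 and port0 below 0.013 m or distance between base1 and port1 below 0.013 m or distance between base1 and port2 below 0.013 m) and contact force between bar and base1 above 3 N) or (horizontal distance between cup2 and base2 below 0.005 m and z of cup2 in the frame of base2 between 0.024 and 0.0305 m and angle between cup2's own z axis and vertical below 0.12 rad and (distance between base2 and port0 below 0.013 m or distance between base2 and port1 below 0.013 m or distance between base2 and port2 below 0.013 m) and contact force between bar and base2 above 3 N)) and value of joint wedge above 0.055 m), for 0.3 s.
3. with the units clamped, the primer plunger is pressed to its stop (all of step 2 and value of joint plunger above 0.0165 m), for 0.1 s.
At the end, for the whole second after the job is handed in: Each cup seated in a base (within 5 mm of its axis, underside 24-30.5 mm above the base's, tilt < 0.12 rad), that base within 13 mm of a port, the bar pressing it with > 3 N, wedge > 0.055 m and plunger up again (< 3 mm) (all of step 2 and value of joint plunger below 0.003 m); the robot touches nothing.
It fails at once if a bystander is pushed more than 4 cm from where it stood (distance of any of beaker, flask, wash_bottle, gasket, petri_lid, dish, reagent_jar from where it was at the start of the episode above 0.04 m).
Of cup0, cup1, cup2 only 2 to 3 are there at a start; the rules pass over those that are not, and their reading is None.
At some moment in a run one of base0, base1, base2, cup0, cup1, cup2 may be knocked a few centimetres aside while the robot is not near it.
It also fails if it takes over 210 s, if anything falls off the work surface, if the arm or the gripper's body presses on something with over 40 N, if the wrist force passes 120 N, or if a joint passes its speed limit or range.

ROBOT

A 7-joint arm with a two-finger parallel gripper is mounted at the origin on the work surface. World frame = base frame: x ahead of the robot, y to its left, z up, the work surface at z = 0. Lengths are in m, angles in rad, forces in N, time in s.
With the tool pointing down it reaches from about 0.425 to 0.875 m from the base axis. Payload 9.9 kg.
Tool frame: the origin (TCP) lies on the centre line of the jaws, within the pads' length; the fingertips stand 25 mm ahead of it and the grasp point (between the pads) lies 6 mm ahead of it; z points along the fingers, y is the direction in which the jaws open and shut (so a half turn about z gives the same grasp; the last joint's range is limited). The gripper opens to 85 mm and grips with 20 to 120 N. Pads are 22 mm wide; open, the fingers measure 114 mm over their backs; the gripper's body (76 mm by 85 mm) begins 54 mm behind the grasp point. The pads swing forward as they close: fully open they stand 13 mm farther back than shut.
Start: joints at [-0.084, 0.576, 0.025, 1.437, -0.015, 1.129, -0.057], TCP at [0.675, 0, 0.256] pointing down, gripper open.
Joint ranges: [-2.76, 2.76], [-0.34, 2.15], [-1.52, 1.57], [0.19, 2.46], [-1.09, 4.23], [0.17, 1.99], [-2.82, 2.82]. Speed limits (rad/s): [2.22, 2.22, 3.01, 3.01, 3.14, 3.14, 3.14].

INTERFACE

Orientations are given as a rotation vector (axis times angle).
In Python, from bench import env gives the robot as it stands.
- The arm moves only by the shell command python3 -m handwheel 'ROWS' [FORCE]. ROWS is JSON, a list of rows, each a list of 7 numbers: the shift along the tool's x, y, z in mm, then the turn, a rotation vector about the tool's x, y, z in degrees, then the closure, from 0 (fully open) to 1 (shut). A call has 1 to 5 rows; each row is the pose to reach, as a shift and turn from the pose commanded when the call began, along the tool's axes at that moment; what a row does not reach only later rows make up. A row lasts 1/12 s, in which the tool goes at most 41.7 mm and 7.16 degrees, less where a joint would pass 70% of its speed; a pose out of reach is approached as far as the arm can. A call with a gripper value outside its range is refused whole. The fingers move at their own pace and stop on an object; FORCE is the grip in N (left out, the last holds). Time passes only in rows, so rows that repeat a pose let the fingers close. It gives the time, the measured TCP pose, the force and the opening at its end, in the units of the state.
- env.get_obs(): the state, without advancing time (a new reading comes with each control period).
- env.snapshot(name): name is "scene" or "side" or "wrist"; returns a dict with "color" (384x512x3 uint8, red, green, blue), "depth" (384x512 float32, m along the optical axis (not along the pixel's ray), 0 where there is no reading), "K" (3x3 intrinsics, pixels), "extrinsics" (4x4, takes a point from camera to world coordinates). Camera axes: x right, y up, looking along -z (the intrinsics and any distortion apply to the point x, -y, -z); pixel columns grow to the right and rows downward; lengths in m; the calibration is good to about 2 mm. A picture is of the moment at which its call begins.
- env.close_job(): hands the job in, once; it reports no verdict.
The state is a dict: "t": time; "qpos": joint angles; "joint_vel": joint speeds; "effort": joint torques, N m; "eef_pos": TCP position; "tool_rot": TCP orientation; "contact_force": force on the tool from outside, world axes, zero at the start; "moment": the same for the moment, N m; "gripper_width": opening from 0.0 (shut) to 1.0 (fully open).
Only numpy, scipy, OpenCV 4.12 (cv2) and the standard library are available. Lean on these libraries where they do the work, as an engineer would, in place of code of your own. Each camera call takes 0.05 s, during which the arm holds its last target.

## Working session

There is one attempt and no reset: what is moved stays moved. The work goes in short steps, Python scripts to look and compute and a shell command to move; the robot and the scene stay as the last step left them, time stands still between calls to the robot, and variables do not carry over. Pictures are saved under pics/ and viewed, and the job is handed in when it is done.

```bash
ls; mkdir -p pics
python3 - <<'E'
from bench import env
import cv2,numpy as np
print(env.get_obs())
for n in ["scene","side","wrist"]:
    s=env.snapshot(n); cv2.imwrite(f"pics/{n}0.png",s["color"][:,:,::-1]); np.savez(f"{n}0.npz",**s); print(n,s["K"].tolist(),np.round(s["extrinsics"],3).tolist(),[k for k in s])
E
```

```text
pics
{'t': 0.0, 'qpos': array([-0.08377082,  0.57652708,  0.02482793,  1.43791645, -0.01497502,
        1.12900981, -0.05650327]), 'joint_vel': array([ 0.00054665,  0.00040942,  0.00012277,  0.00076073,  0.0002825 ,
       -0.00089685,  0.00130334]), 'effort': array([ 1.10782021e-03, -7.65753937e+01,  2.25157209e+00, -2.85965914e+01,
        1.54639565e-02,  1.25475466e-02,  7.09064329e-05]), 'eef_pos': array([ 6.74580557e-01, -1.07331882e-05,  2.55442677e-01]), 'tool_rot': array([-2.22062645e+00, -2.22068372e+00,  1.97044638e-03]), 'contact_force': array([-0.29243084,  0.03266296,  0.10721453]), 'moment': array([ 0.01713778, -0.0126163 , -0.06714874]), 'gripper_width': 0.9978602611868442}
scene [[473.71516394450447, 0.0, 255.2522841031331], [0.0, 473.71516394450447, 189.2499108055631], [0.0, 0.0, 1.0]] [[-0.766, -0.4, 0.502, 1.223], [0.642, -0.49, 0.589, 0.886], [0.01, 0.774, 0.633, 1.003], [0.0, 0.0, 0.0, 1.0]] ['color', 'depth', 'K', 'extrinsics']
side [[350.271300519936, 0.0, 251.23683706241744], [0.0, 350.271300519936, 190.43355435754447], [0.0, 0.0, 1.0]] [[-0.864, 0.327, -0.382, 0.087], [-0.503, -0.558, 0.66, 0.81], [0.003, 0.763, 0.647, 0.845], [0.0, 0.0, 0.0, 1.0]] ['color', 'depth', 'K', 'extrinsics']
wrist [[304.0576481461727, 0.0, 254.15601299127192], [0.0, 304.0576481461727, 192.79599618571638], [0.0, 0.0, 1.0]] [[1.0, -0.0, 0.001, 0.674], [0.0, 0.96, 0.281, 0.072], [-0.001, -0.281, 0.96, 0.373], [0.0, 0.0, 0.0, 1.0]] ['color', 'depth', 'K', 'extrinsics']
```

View pics/scene0.png

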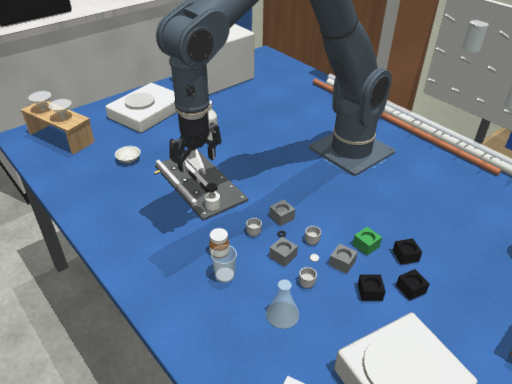

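View pics/side0.png

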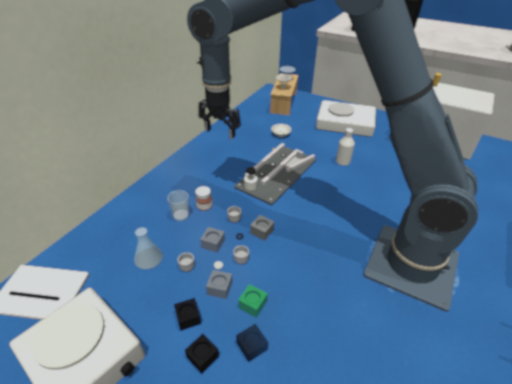

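View pics/wrist0.png

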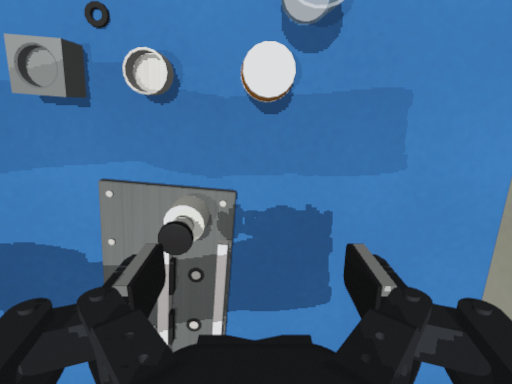

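The scene picture shows grey bases at about (282,212), (284,250) and (344,257), and cups at (254,227), (313,235) and (307,277). The look-alikes are green at (367,240) and black at (372,287), (407,250) and (412,284). The gasket is at (282,234) and the petri lid at (314,258). The manifold, around (205,180), is partly behind the gripper.

```bash
cat > h.py <<'E'
import numpy as np,cv2
def cloud(s):
    d=s["depth"];K=s["K"];h,w=d.shape
    u,v=np.meshgrid(np.arange(w),np.arange(h))
    x=(u-K[0,2])/K[0,0]*d;y=(v-K[1,2])/K[1,1]*d
    P=np.stack([x,-y,-d,np.ones_like(d)],-1)@np.array(s["extrinsics"]).T
    P=P[...,:3]; P[d<=0]=np.nan
    return P
def ortho(s,x0,x1,y0,y1,mm=1.0,zmax=0.16):
    """top-view: rows = x decreasing downward, cols= y decreasing rightward (robot view)"""
    P=cloud(s);C=s["color"]
    W=int((y1-y0)*1000/mm);H=int((x1-x0)*1000/mm)
    # upsample by splat
    img=np.zeros((H,W,3),np.uint8);hm=np.full((H,W),-1.,np.float32)
    f=3
    Pb=cv2.resize(P.astype(np.float32),None,fx=f,fy=f,interpolation=cv2.INTER_NEAREST if 0 else cv2.INTER_LINEAR);Cb=cv2.resize(C,None,fx=f,fy=f)
    p=Pb.reshape(-1,3);c=Cb.reshape(-1,3)
    ok=np.isfinite(p).all(1)&(p[:,2]<zmax);p=p[ok];c=c[ok]
    r=((x1-p[:,0])*1000/mm).astype(int);q=((y1-p[:,1])*1000/mm).astype(int)
    ok=(r>=0)&(r<H)&(q>=0)&(q<W);p=p[ok];c=c[ok];r=r[ok];q=q[ok]
    o=np.argsort(p[:,2]);img[r[o],q[o]]=c[o];hm[r[o],q[o]]=p[o,2]
    return img,hm
def proj(s,X):
    E=np.linalg.inv(np.array(s["extrinsics"]));p=E[:3,:3]@np.asarray(X,float)+E[:3,3]
    K=s["K"];return K[0,0]*p[0]/-p[2]+K[0,2],K[1,1]*-p[1]/-p[2]+K[1,2]
def ld(n): return dict(np.load(n+".npz"))
def snap(env,n,tag):
    s=env.snapshot(n);cv2.imwrite(f"pics/{n}{tag}.png",s["color"][:,:,::-1]);np.savez(f"{n}{tag}.npz",**s);return s
E
python3 - <<'E'
from h import *
for n in ["scene","side","wrist"]:
    s=ld(n+"0"); P=cloud(s)
    print(n,[np.round(P[v,u],3).tolist() for u,v in {"scene":[(282,212),(284,250),(344,257),(300,330),(205,200)],"side":[(262,228),(212,238),(218,284),(100,250)],"wrist":[(40,66),(150,70),(270,65),(110,240),(400,100)]}[n]])
    img,hm=ortho(s,.35,1.0,-.2,.6)
    cv2.imwrite(f"pics/o_{n}0.png",img[:,:,::-1])
E
```

```text
scene [[0.456, 0.114, 0.028], [0.556, 0.233, 0.024], [0.444, 0.358, 0.023], [0.692, 0.44, 0.0], [0.617, -0.064, 0.047]]
side [[0.441, 0.129, 0.039], [0.562, 0.232, 0.023], [0.449, 0.364, 0.026], [0.848, 0.431, -0.001]]
wrist [[0.445, 0.11, 0.025], [0.559, 0.107, 0.015], [0.688, 0.106, 0.069], [0.488, -0.096, 0.016], [0.844, 0.076, 0.001]]
```

View pics/o_scene0.png

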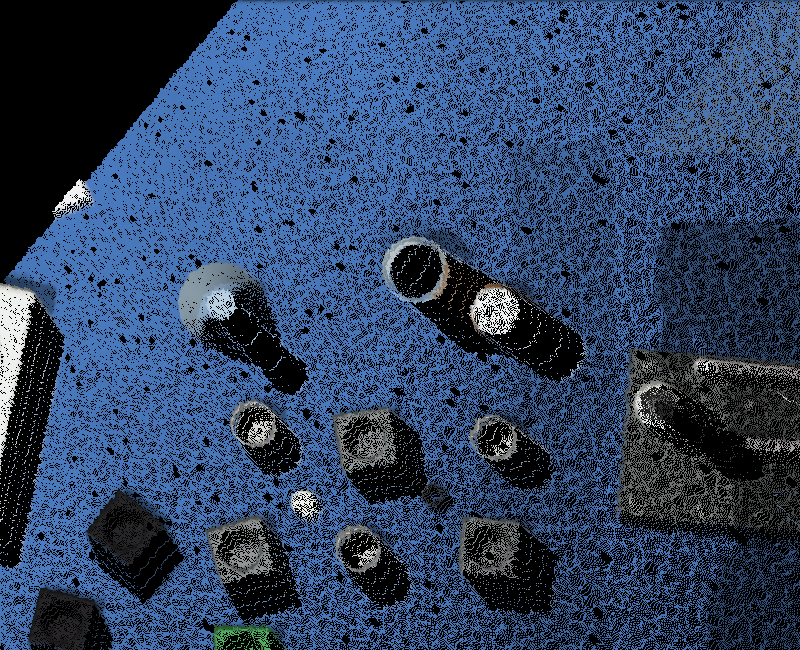

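View pics/o_side0.png

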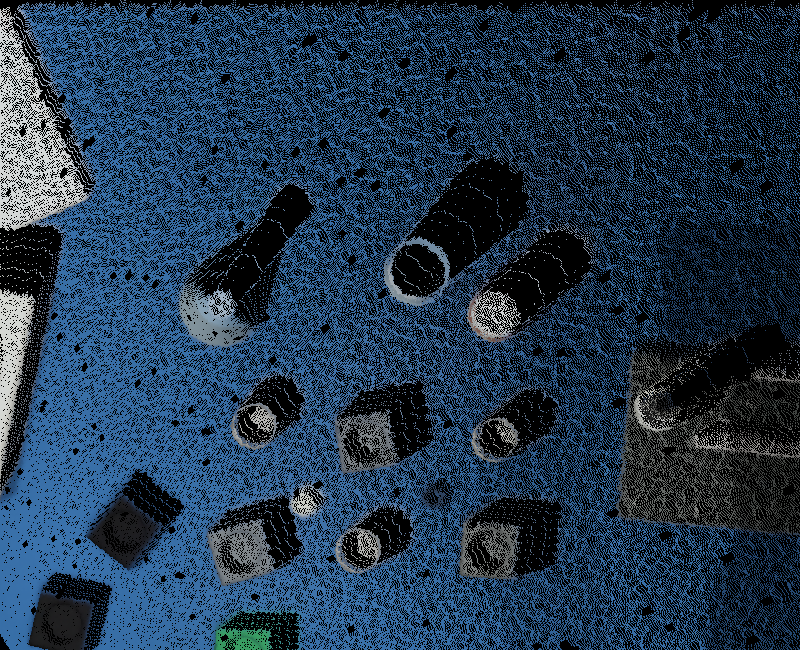

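View pics/o_wrist0.png

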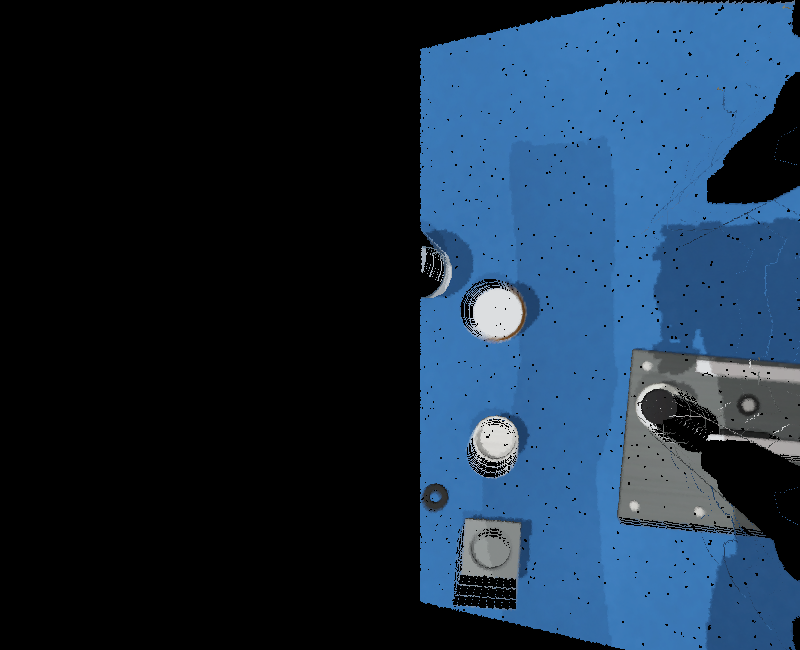

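```bash
cat >> h.py <<'E'
from scipy import ndimage,optimize
def fitcircle(q,r0=None):
    c=np.median(q,0)
    f=(lambda p:np.hypot(q[:,0]-p[0],q[:,1]-p[1])-p[2])
    s=optimize.least_squares(f,[c[0],c[1],r0 or .02],loss="soft_l1",f_scale=.001);return s.x
def tops(s,zlo,zhi,box=(.36,.68,.03,.45),mm=2,pred=None):
    P=cloud(s).reshape(-1,3);C=s["color"].reshape(-1,3)
    ok=np.isfinite(P).all(1)&(P[:,2]>zlo)&(P[:,2]<zhi)&(P[:,0]>box[0])&(P[:,0]<box[1])&(P[:,1]>box[2])&(P[:,1]<box[3])
    P=P[ok];C=C[ok]
    i=((P[:,0]-box[0])*1000/mm).astype(int);j=((P[:,1]-box[2])*1000/mm).astype(int)
    g=np.zeros((i.max()+1,j.max()+1),bool);g[i,j]=1
    L,n=ndimage.label(ndimage.binary_dilation(g,iterations=2),np.ones((3,3)))
    out=[]
    for k in range(1,n+1):
        m=L[i,j]==k
        if m.sum()<30: continue
        q=P[m,:2];r=cv2.minAreaRect((q*1000).astype(np.float32))
        out.append((np.round(np.array(r[0])/1000,4),np.round(r[1],1),round(r[2],1),np.round(fitcircle(q),4),C[m].mean(0).astype(int),m.sum(),round(float(np.median(P[m,2])),4)))
    return out
E
python3 - <<'E'
from h import *
for n in ["scene","side","wrist"]:
    print(n)
    for o in tops(ld(n+"0"),.0355,.045): print(*o)
E
```

```text
scene
[0.3677 0.3574] [57.1 13.7] 87.0 [0.2616 0.3554 0.1086] [ 64 141  78] 71 0.0405
[0.4483 0.3588] [62.  56.8] 16.1 [0.4507 0.3597 0.0267] [124 129 131] 226 0.0405
[0.4519 0.1107] [60.5 61.1] 88.8 [0.4531 0.1119 0.027 ] [115 120 121] 170 0.0401
[0.4508 0.2417] [48.9 40.9] 43.3 [0.4511 0.2424 0.021 ] [145 149 150] 49 0.0385
[0.5602 0.2335] [60.1 58.8] 9.4 [0.5617 0.2354 0.0268] [123 128 129] 222 0.0404
[0.5612 0.1065] [49.9 41.5] 50.8 [0.5622 0.1064 0.0215] [143 146 148] 48 0.0386
[0.5764 0.3473] [48.5 42.4] 45.6 [0.5762 0.347  0.0216] [150 153 154] 67 0.0388
side
[0.366  0.3562] [55.6 10.9] 89.6 [-88.6416   0.9935  89.01  ] [ 55 148 104] 76 0.0386
[0.4486 0.3586] [57.1 59.6] 16.1 [0.4475 0.3592 0.0268] [115 124 132] 239 0.039
[0.4501 0.1099] [60.2 57.8] 84.3 [0.45   0.1101 0.0269] [110 116 118] 158 0.0386
[0.4488 0.2425] [41.7 45.2] 32.3 [0.4498 0.2415 0.0215] [138 144 152] 36 0.0371
[0.5586 0.2327] [57.5 59.6] 7.6 [0.5578 0.2339 0.0267] [112 121 131] 174 0.0387
[0.5604 0.1052] [40.2 44.4] 31.5 [0.5604 0.1052 0.0214] [128 134 141] 30 0.0372
[0.5737 0.3457] [41.2 46.3] 84.2 [0.5742 0.3458 0.0215] [138 144 152] 39 0.0373
[0.6703 0.3798] [50.7 17.1] 89.1 [0.6956 0.3782 0.0295] [112 130 141] 52 0.0403
wrist
[0.4511 0.1092] [56.  58.1] 85.6 [0.4525 0.109  0.0265] [127 131 132] 2197 0.0394
[0.5611 0.1046] [44.3 46.3] 89.2 [0.5612 0.1044 0.0215] [188 189 187] 394 0.0376
[0.6671 0.0923] [ 9.3 39.6] 27.2 [-521.8864 -318.693   612.1146] [122  91  64] 107 0.0412
```

```bash
python3 -m handwheel '[[40,-40,20,0,0,0,0],[80,-80,40,0,0,0,0],[105,-114,80,0,0,0,0],[105,-114,106,0,0,0,0],[105,-114,106,0,0,0,0]]' 40
python3 - <<'E'
from bench import env
from h import *
s=snap(env,"wrist","1")
print(*tops(s,.034,.045),sep="\n")
c=cv2.imread("pics/scene0.png")[190:310,230:440];cv2.imwrite("pics/crop0.png",cv2.resize(c,None,fx=3.5,fy=3.5,interpolation=2))
E
```

```text
t: 0.57
eef_pos: [0.5578, 0.1072, 0.1485]
tool_rot: [-2.217, -2.223, 0.002]
contact_force: [-0.8, -0.4, -1.1]
gripper_width: 1.002
(array([0.4508, 0.1091]), array([56.8, 57.2]), 85.4, array([0.4521, 0.11  , 0.0265]), array([122, 126, 127]), np.int64(3439), 0.0395)
(array([0.4503, 0.2318]), array([46.4, 27.4]), 0.2, array([0.4506, 0.2405, 0.0214]), array([169, 168, 166]), np.int64(682), 0.0373)
(array([0.5601, 0.2268]), array([56.3, 44.1]), 9.0, array([0.5593, 0.2302, 0.0249]), array([156, 160, 160]), np.int64(2937), 0.0396)
(array([0.5609, 0.1047]), array([45.4, 45.1]), 75.7, array([0.5608, 0.1049, 0.0214]), array([158, 158, 156]), np.int64(676), 0.0375)
(array([0.669 , 0.1039]), array([51.7, 19.7]), 87.4, array([0.687 , 0.1029, 0.0262]), array([119,  75,  30]), np.int64(732), 0.041)
```

View pics/crop0.png

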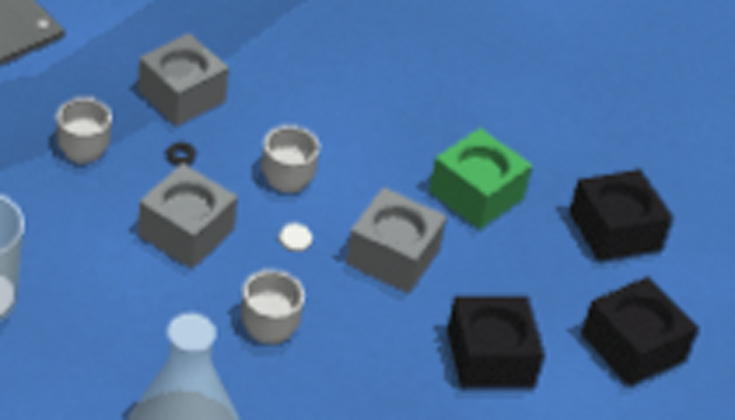

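View pics/wrist1.png

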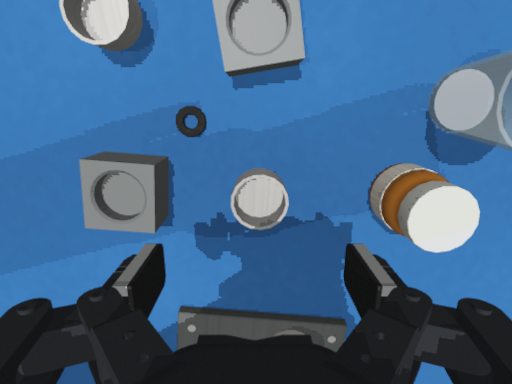

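The crop shows three grey bases, three steel cups, and separate green and black blocks. The wrist view has cup a at (260,200) and base A at (122,193). I'm picking cup a first.

```bash
python3 -m handwheel '[[0,0,30,0,0,0,0.0],[0,0,60,0,0,0,0.0],[0,0,85,0,0,0,0],[0,0,108,0,0,0,0],[0,0,108,0,0,0,0]]'; python3 -m handwheel '[[0,0,0,0,0,0,0.3],[0,0,0,0,0,0,0.6],[0,0,0,0,0,0,0.6],[0,0,0,0,0,0,0.6],[0,0,0,0,0,0,0.6]]' 30
```

```text
t: 1.03
eef_pos: [0.5588, 0.1044, 0.0384]
tool_rot: [-2.219, -2.219, 0.009]
contact_force: [-0.4, -0.0, -0.2]
gripper_width: 1.003
t: 1.45
eef_pos: [0.5621, 0.1051, 0.0441]
tool_rot: [2.221, 2.22, 0.004]
contact_force: [-0.0, -0.3, 6.1]
gripper_width: 0.523
```

```bash
python3 -m handwheel '[[0,0,0,0,0,0,0.6],[0,0,0,0,0,0,0.6],[0,0,0,0,0,0,0.6]]' 30;python3 - <<'E'
from bench import env
from h import *
s=snap(env,"wrist","2")
E
```

```text
t: 1.7
eef_pos: [0.562, 0.1051, 0.0441]
tool_rot: [2.221, 2.22, 0.004]
contact_force: [-0.2, -0.5, 6.6]
gripper_width: 0.522
```

View pics/wrist2.png

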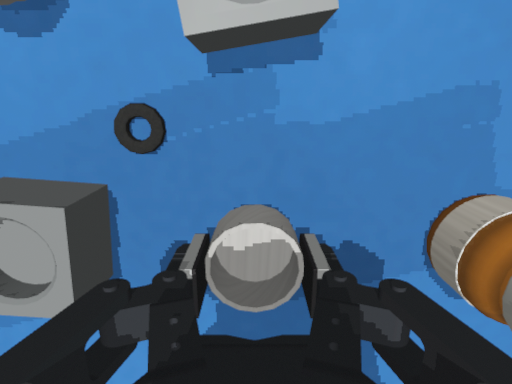

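```bash
cat >> h.py <<'E'
def recess(s,c,rb=.027):
    """recess floor (z~.026) points circle via minEnclosing & edge"""
    P=cloud(s);q=P.reshape(-1,3)
    m=np.isfinite(q).all(1)&(np.hypot(q[:,0]-c[0],q[:,1]-c[1])<.022)&(q[:,2]<.031)&(q[:,2]>.02)
    (x,y),r=cv2.minEnclosingCircle((q[m,:2]*1000).astype(np.float32))
    # rim: top-surface points near the hole -> circle fit of inner boundary
    t=np.isfinite(q).all(1)&(np.abs(q[:,2]-.0395)<.003)&(np.hypot(q[:,0]-c[0],q[:,1]-c[1])<.026)
    a=np.arctan2(q[t,1]-c[1],q[t,0]-c[0]);rr=np.hypot(q[t,0]-c[0],q[t,1]-c[1]);pts=[]
    for k in np.linspace(-np.pi,np.pi,37):
        w=np.abs(np.angle(np.exp(1j*(a-k))))<.09
        if w.sum()>2: i=np.argmin(np.where(w,rr,9));pts.append(q[t][i,:2])
    return (round(x/1000,4),round(y/1000,4),round(r,1)),np.round(fitcircle(np.array(pts),.02),4),len(pts)
E
python3 - <<'E'
from h import *
for n in ["wrist0","wrist1"]: print(recess(ld(n),(.451,.11)))
for n in ["scene0","side0"]: print([recess(ld(n),c) for c in [(.451,.11),(.5595,.233),(.4485,.3587)]])
E
python3 -m handwheel '[[0,0,-30,0,0,0,0.6],[0,0,-70,0,0,0,0.6],[0,0,-70,0,0,0,0.6],[0,0,-70,0,0,0,0.6]]'
```

```text
((0.4489, 0.1095, 19.8), array([0.4517, 0.1091, 0.0198]), 37)
((0.4497, 0.1084, 19.9), array([0.4511, 0.1093, 0.0198]), 37)
[((0.4463, 0.1064, 17.7), array([0.4511, 0.11  , 0.0203]), 6), ((0.5544, 0.2287, 18.5), array([0.5617, 0.2353, 0.0205]), 11), ((0.4441, 0.3556, 18.6), array([0.4507, 0.3598, 0.0199]), 13)]
[((0.4534, 0.1028, 18.3), array([0.4503, 0.1114, 0.0212]), 4), ((0.563, 0.2273, 17.8), array([0.5584, 0.2333, 0.0213]), 11), ((0.451, 0.3541, 18.4), array([0.4473, 0.3586, 0.021 ]), 24)]
t: 2.08
eef_pos: [0.5627, 0.1053, 0.1154]
tool_rot: [2.22, 2.219, 0.008]
contact_force: [-0.5, -0.0, -0.6]
gripper_width: 0.524
```

```bash
python3 -m handwheel '[[0,0,0,0,0,0,0.6],[0,0,0,0,0,0,0.6]]'
cat >> h.py <<'E'
def held(s,tcp,top):
    """held cup rim circle: points near z=top"""
    return tops(s,top-.004,top+.004,box=(tcp[0]-.03,tcp[0]+.03,tcp[1]-.03,tcp[1]+.035),mm=2)
E
python3 - <<'E'
from bench import env
from h import *
s=snap(env,"wrist","3");e=env.get_obs()["eef_pos"];print(e)
for dz in (-.008,-.006,-.004): print(held(s,e,e[2]+dz))
print(*tops(s,.034,.045),sep="\n");print(recess(s,(.451,.11)))
E
```

```text
t: 2.25
eef_pos: [0.5604, 0.1049, 0.1118]
tool_rot: [-2.221, -2.221, 0.001]
contact_force: [-0.1, -0.0, -0.5]
gripper_width: 0.526
[0.56029962 0.10487285 0.11145512]
[(array([0.5628, 0.1052]), array([55.6, 46.4]), 16.5, array([0.5596, 0.1052, 0.0216]), array([120, 120, 118]), np.int64(2955), 0.1048)]
[(array([0.5628, 0.1051]), array([55.7, 46.3]), 16.5, array([0.5596, 0.105 , 0.0217]), array([122, 122, 120]), np.int64(2660), 0.1051)]
[(array([0.5629, 0.1051]), array([55.6, 46.3]), 16.7, array([0.5596, 0.1048, 0.0218]), array([125, 125, 123]), np.int64(2291), 0.1054)]
(array([0.4509, 0.1088]), array([57.6, 57.2]), 85.9, array([0.4523, 0.1101, 0.0265]), array([125, 129, 129]), np.int64(4846), 0.0395)
(array([0.4501, 0.2253]), array([43.2, 14.5]), 0.4, array([0.4507, 0.2403, 0.0214]), array([172, 171, 169]), np.int64(653), 0.0374)
(array([0.5611, 0.22  ]), array([56.2, 30.8]), 8.7, array([0.5596, 0.231 , 0.0256]), array([162, 166, 166]), np.int64(3328), 0.0396)
(array([0.6688, 0.1039]), array([52.1, 20.1]), 87.5, array([0.6869, 0.1029, 0.0262]), array([123,  77,  31]), np.int64(1085), 0.0409)
((0.4491, 0.1081, 19.9), array([0.4512, 0.1094, 0.0197]), 37)
```

View pics/wrist3.png

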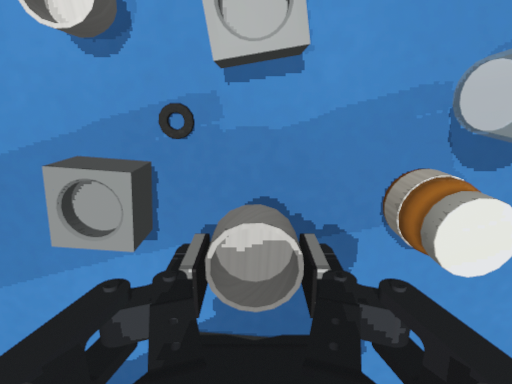

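The cup sits centred in the jaws. Base A's recess is 109 mm away in -x and 4 mm in +y.

```bash
python3 -m handwheel '[[2,-40,0,0,0,0,0.6],[4,-80,0,0,0,0,0.6],[4.4,-109.2,0,0,0,0,0.6],[4.4,-109.2,0,0,0,0,0.6],[4.4,-109.2,0,0,0,0,0.6]]';python3 -m handwheel '[[0,0,0,0,0,0,0.6],[0,0,0,0,0,0,0.6]]'
```

```text
t: 2.72
eef_pos: [0.4499, 0.1093, 0.1118]
tool_rot: [-2.219, -2.222, 0.003]
contact_force: [1.2, 0.7, -1.1]
gripper_width: 0.525
t: 2.88
eef_pos: [0.4529, 0.1095, 0.112]
tool_rot: [2.222, 2.221, 0.001]
contact_force: [-0.3, -0.5, -0.8]
gripper_width: 0.527
```

```bash
python3 -m handwheel '[[0,0,0,0,0,0,0.6],[0,0,0,0,0,0,0.6],[0,0,0,0,0,0,0.6]]'
python3 - <<'E'
from bench import env
from h import *
s=snap(env,"wrist","4");s=snap(env,"side","4");s=snap(env,"scene","4");
print(env.get_obs()["eef_pos"])
E
```

```text
t: 3.13
eef_pos: [0.4522, 0.1093, 0.1121]
tool_rot: [2.222, 2.221, -0.0]
contact_force: [1.1, -0.4, -1.0]
gripper_width: 0.523
[0.45195584 0.10935854 0.11224434]
```

View pics/wrist4.png

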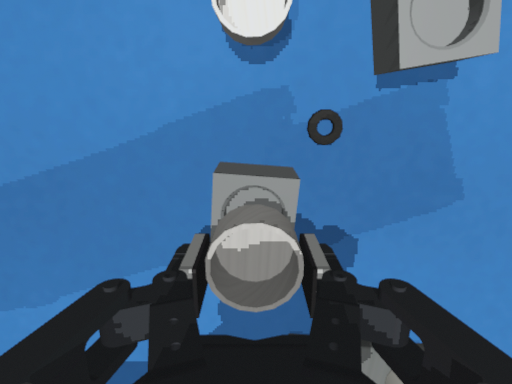

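The wrist view shows the cup over the recess, with its rim at (255,258). I'm correcting 1 mm and descending.

```bash
python3 -m handwheel '[[0,-0.8,15,0,0,0,0.6],[0,-0.8,24,0,0,0,0.6],[0,-0.8,30,0,0,0,0.6],[0,-0.8,36,0,0,0,0.6],[0,-0.8,38,0,0,0,0.6]]';python3 -m handwheel '[[0,0,0,0,0,0,0.6],[0,0,0,0,0,0,0.6]]'
```

```text
t: 3.7
eef_pos: [0.4507, 0.1093, 0.0734]
tool_rot: [-2.221, -2.221, 0.002]
contact_force: [0.4, -0.6, -1.8]
gripper_width: 0.52
t: 3.87
eef_pos: [0.4511, 0.1094, 0.0743]
tool_rot: [-2.221, -2.221, 0.0]
contact_force: [-0.6, -0.3, -0.6]
gripper_width: 0.52
```

```bash
python3 -m handwheel '[[0,0,1,0,0,0,0.6],[0,0,1.5,0,0,0,0.4],[0,0,1.5,0,0,0,0.2],[0,0,1.5,0,0,0,0.1],[0,0,1.5,0,0,0,0.0]]';python3 -m handwheel '[[0,0,-30,0,0,0,0],[0,0,-60,0,0,0,0],[40,0,-80,0,0,0,0],[80,0,-80,0,0,0,0],[80,0,-80,0,0,0,0]]'
python3 - <<'E'
from bench import env
from h import *
s=snap(env,"wrist","5");print(env.get_obs()["eef_pos"])
print(tops(s,.06,.072,box=(.4,.5,.06,.16)));print(tops(s,.0355,.045))
s=snap(env,"side","5");print(tops(s,.06,.072,box=(.4,.5,.06,.16)))
E
```

```text
t: 4.28
eef_pos: [0.4511, 0.1095, 0.073]
tool_rot: [2.221, 2.221, 0.0]
contact_force: [-0.1, 0.6, -0.3]
gripper_width: 0.985
t: 4.7
eef_pos: [0.4516, 0.1981, 0.1546]
tool_rot: [-2.212, -2.229, -0.012]
contact_force: [-0.1, 0.7, 0.6]
gripper_width: 1.0
[0.4510195  0.19445116 0.15363697]
[(array([0.4504, 0.1094]), array([45.7, 45.5]), 34.3, array([0.4504, 0.1098, 0.0215]), array([105, 105, 103]), np.int64(923), 0.0651)]
[(array([0.3657, 0.3326]), array([11.2, 10.4]), 0.7, array([0.366 , 0.3321, 0.0044]), array([ 61, 163,  87]), np.int64(310), 0.0395), (array([0.451 , 0.1097]), array([56.9, 56.1]), 85.6, array([0.4509, 0.1168, 0.0223]), array([107, 109, 108]), np.int64(2269), 0.0405), (array([0.4545, 0.3314]), array([57.3, 14.4]), 1.7, array([0.413 , 0.6349, 0.304 ]), array([149, 152, 152]), np.int64(1096), 0.0396), (array([0.45  , 0.2408]), array([44.8, 45. ]), 2.0, array([0.45  , 0.241 , 0.0215]), array([192, 193, 192]), np.int64(605), 0.0378), (array([0.5593, 0.2328]), array([57.5, 56.5]), 8.9, array([0.5582, 0.2333, 0.0265]), array([124, 128, 129]), np.int64(3490), 0.0397), (array([0.5747, 0.3309]), array([44.7, 17.6]), 0.2, array([0.5741, 0.345 , 0.0216]), array([182, 182, 179]), np.int64(432), 0.0377), (array([0.6666, 0.1165]), array([31.9,  7.9]), 60.9, array([-155.6256,   96.2084,  183.4687]), array([117,  72,  27]), np.int64(439), 0.0405)]
[]
```

View pics/wrist5.png

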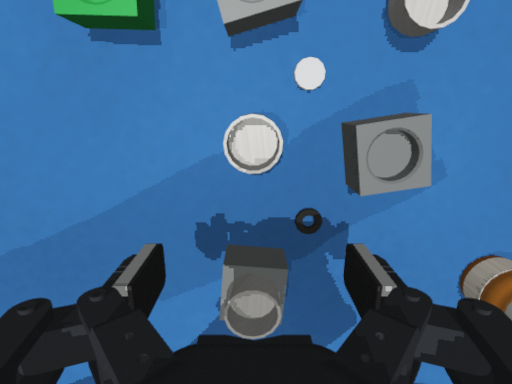

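Cup a is seated: its rim is at z = 65 mm and its axis is within 1 mm of base A's. Cup b is next.

```bash
python3 -m handwheel '[[30,0,10,0,0,0,0],[51,-0.5,40,0,0,0,0],[51,-0.5,75,0,0,0,0],[51,-0.5,100,0,0,0,0],[51,-0.5,108,0,0,0,0]]';python3 -m handwheel '[[0,0,0,0,0,0,0],[0,0,2,0,0,0,0.3],[0,0,2,0,0,0,0.6],[0,0,2,0,0,0,0.6],[0,0,2,0,0,0,0.6]]' 30; python3 -m handwheel '[[0,0,0,0,0,0,0.6]]'
```

```text
t: 5.22
eef_pos: [0.4487, 0.2384, 0.0414]
tool_rot: [-2.221, -2.22, 0.009]
contact_force: [-0.2, -0.1, 0.1]
gripper_width: 1.003
t: 5.63
eef_pos: [0.4513, 0.2405, 0.0443]
tool_rot: [2.222, 2.22, 0.004]
contact_force: [-0.7, -0.9, 6.7]
gripper_width: 0.524
t: 5.72
eef_pos: [0.4513, 0.2405, 0.0443]
tool_rot: [2.221, 2.22, 0.004]
contact_force: [-0.5, -1.6, 5.7]
gripper_width: 0.525
```

```bash
python3 -m handwheel '[[0,0,-35,0,0,0,0.6],[0,0,-70,0,0,0,0.6],[0,0,-70,0,0,0,0.6],[0,0,-70,0,0,0,0.6]]';python3 -m handwheel '[[0,0,0,0,0,0,0.6],[0,0,0,0,0,0,0.6],[0,0,0,0,0,0,0.6]]'
python3 - <<'E'
from bench import env
from h import *
s=snap(env,"wrist","6");e=env.get_obs()["eef_pos"];print(e)
print(held(s,e,e[2]-.006)[0][:4])
print([o[:4] for o in tops(s,.0355,.045)]);print(recess(s,(.4485,.3587)),recess(s,(.559,.233)))
E
```

```text
t: 6.05
eef_pos: [0.4518, 0.241, 0.1154]
tool_rot: [2.221, 2.22, 0.008]
contact_force: [-0.5, -1.0, -1.4]
gripper_width: 0.528
t: 6.3
eef_pos: [0.4499, 0.2401, 0.112]
tool_rot: [-2.221, -2.221, 0.003]
contact_force: [0.1, 0.3, -1.2]
gripper_width: 0.522
[0.45001601 0.24009289 0.11196223]
(array([0.4466, 0.2418]), array([46.1, 55.9]), 63.2, array([0.4491, 0.2412, 0.0217]))
[(array([0.3659, 0.3476]), array([39.9, 11.6]), 89.5, array([0.2524, 0.3554, 0.1155])), (array([0.45  , 0.3526]), array([56.2, 44.9]), 15.8, array([0.4488, 0.356 , 0.0251])), (array([0.5593, 0.2329]), array([57.5, 57.5]), 9.2, array([0.5579, 0.2339, 0.0265])), (array([0.5737, 0.3449]), array([45.1, 45.4]), 11.8, array([0.5739, 0.3449, 0.0214]))]
((0.4484, 0.3585, 20.1), array([0.4484, 0.358 , 0.0198]), 24) ((0.5608, 0.2317, 19.9), array([0.5586, 0.2332, 0.0196]), 37)
```

View pics/wrist6.png

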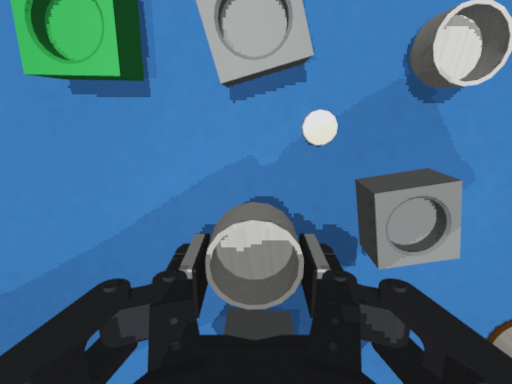

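```bash
python3 -m handwheel '[[40,-1,0,0,0,0,0.6],[60,-1.7,0,0,0,0,0.6],[60,-1.7,0,0,0,0,0.6],[60,-1.7,0,0,0,0,0.6]]';python3 - <<'E'
from bench import env
from h import *
s=snap(env,"wrist","7");e=env.get_obs()["eef_pos"];print(e)
print(held(s,e,e[2]-.006)[0][:4])
print([o[:4] for o in tops(s,.0355,.045)]);print(recess(s,(.4485,.3587)))
E
```

```text
t: 6.68
eef_pos: [0.4481, 0.3014, 0.1119]
tool_rot: [-2.218, -2.224, 0.002]
contact_force: [-1.0, -0.8, -1.4]
gripper_width: 0.523
[0.44829218 0.29999923 0.11198164]
(array([0.4447, 0.3031]), array([46. , 55.7]), 63.6, array([0.4472, 0.3026, 0.0217]))
[(array([0.366 , 0.3556]), array([56.2, 12. ]), 90.0, array([0.2191, 0.357 , 0.1487])), (array([0.4485, 0.358 ]), array([56.3, 56.3]), 15.9, array([0.4484, 0.3584, 0.0262])), (array([0.5575, 0.2434]), array([57. , 36.9]), 9.0, array([0.5544, 0.2297, 0.0317])), (array([0.5742, 0.3451]), array([45.7, 45.9]), 23.0, array([0.574 , 0.3453, 0.0215]))]
((0.4485, 0.358, 20.1), array([0.4484, 0.3582, 0.0198]), 37)
```

```bash
python3 -m handwheel '[[35,0.3,0,0,0,0,0.6],[57.6,0.3,0,0,0,0,0.6],[57.6,0.3,0,0,0,0,0.6],[57.6,0.3,0,0,0,0,0.6]]';python3 -m handwheel '[[0,0,0,0,0,0,0.6],[0,0,0,0,0,0,0.6],[0,0,0,0,0,0,0.6],[0,0,0,0,0,0,0.6]]'
```

```text
t: 7.07
eef_pos: [0.4488, 0.3579, 0.1122]
tool_rot: [2.22, 2.222, -0.002]
contact_force: [-0.4, 0.0, -1.3]
gripper_width: 0.525
t: 7.4
eef_pos: [0.4494, 0.3569, 0.1129]
tool_rot: [2.223, 2.22, -0.001]
contact_force: [-0.3, -0.2, -0.4]
gripper_width: 0.527
```

```bash
python3 -m handwheel '[[0.6,-1,15,0,0,0,0.6],[0.6,-1,24,0,0,0,0.6],[0.6,-1,30,0,0,0,0.6],[0.6,-1,36,0,0,0,0.6],[0.6,-1,39,0,0,0,0.6]]';python3 -m handwheel '[[0,0,0,0,0,0,0.6],[0,0,0,0,0,0,0.6],[0,0,0,0,0,0,0.6]]'
```

```text
t: 7.82
eef_pos: [0.4479, 0.3582, 0.0729]
tool_rot: [-2.222, -2.221, 0.002]
contact_force: [0.8, -0.0, -1.1]
gripper_width: 0.522
t: 8.07
eef_pos: [0.4483, 0.3587, 0.0741]
tool_rot: [2.221, 2.221, 0.001]
contact_force: [0.6, 1.0, -0.8]
gripper_width: 0.526
```

```bash
python3 -m handwheel '[[0,0,1,0,0,0,0.6],[0,0,1.5,0,0,0,0.4],[0,0,1.5,0,0,0,0.2],[0,0,1.5,0,0,0,0.1],[0,0,1.5,0,0,0,0.0]]';python3 -m handwheel '[[0,0,-35,0,0,0,0],[0,0,-75,0,0,0,0],[-6,40,-80,0,0,0,0],[-13,80,-80,0,0,0,0],[-13,112,-80,0,0,0,0]]';python3 -m handwheel '[[0,14,0,0,0,0,0],[0,14,0,0,0,0,0],[0,14,0,0,0,0,0]]'
python3 - <<'E'
from bench import env
from h import *
s=snap(env,"wrist","8");print(env.get_obs()["eef_pos"])
print([o[:4] for o in tops(s,.0355,.045)]);print(tops(s,.06,.072,box=(.4,.5,.3,.41)))
s=snap(env,"side","8")
print([o[:4] for o in tops(s,.0355,.045)]);print(tops(s,.06,.072,box=(.4,.5,.3,.41)),tops(s,.06,.072,box=(.4,.5,.06,.16)))
E
```

```text
t: 8.48
eef_pos: [0.4482, 0.3587, 0.0724]
tool_rot: [-2.221, -2.221, -0.0]
contact_force: [0.7, -0.4, 0.6]
gripper_width: 0.993
t: 8.9
eef_pos: [0.5633, 0.344, 0.1542]
tool_rot: [2.221, 2.219, 0.004]
contact_force: [0.3, -0.5, -0.1]
gripper_width: 1.002
t: 9.15
eef_pos: [0.5743, 0.3451, 0.1518]
tool_rot: [-2.223, -2.22, 0.001]
contact_force: [-0.8, -0.6, 0.7]
gripper_width: 1.0
[0.57327746 0.3456758  0.15188302]
[(array([0.3714, 0.3434]), array([31.5,  3.7]), 83.5, array([28.7034, -0.8801, 28.3587])), (array([0.4486, 0.3581]), array([57.8, 56.1]), 15.9, array([0.4556, 0.3618, 0.022 ])), (array([0.4707, 0.4426]), array([14.7, 29.4]), 89.9, array([0.4722, 0.4452, 0.0067])), (array([0.5588, 0.2348]), array([56.4, 54.2]), 9.0, array([0.5596, 0.2365, 0.0254])), (array([0.5745, 0.3453]), array([45.3, 45.2]), 41.7, array([0.5746, 0.3455, 0.0215])), (array([0.6715, 0.3786]), array([16.8, 53. ]), 0.1, array([0.6955, 0.3786, 0.0299]))]
[(array([0.4479, 0.3593]), array([45.4, 45.8]), 85.7, array([0.4484, 0.3595, 0.0214]), array([144, 144, 141]), np.int64(1292), 0.065)]
[(array([0.3658, 0.356 ])
[... 241 characters left out ...]
array([0.4684, 0.4439]), array([11.5, 27.2]), 87.7, array([0.471 , 0.4621, 0.0182])), (array([0.559 , 0.2336]), array([56.9, 60.2]), 8.7, array([0.5583, 0.2341, 0.0268])), (array([0.5747, 0.3452]), array([43.7, 43. ]), 83.9, array([0.5742, 0.3455, 0.0214])), (array([0.6661, 0.1087]), array([46. , 15.2]), 76.8, array([0.69  , 0.1028, 0.0284])), (array([0.6698, 0.3822]), array([45.9, 13.5]), 83.8, array([0.6969, 0.378 , 0.0305]))]
[(array([0.446 , 0.3596]), array([43.1, 45.9]), 35.0, array([0.4468, 0.3597, 0.0216]), array([138, 143, 147]), np.int64(76), 0.0641)] [(array([0.4499, 0.1103]), array([41.3, 46.5]), 28.2, array([0.4498, 0.1096, 0.0214]), array([102, 106, 111]), np.int64(59), 0.0636)]
```

View pics/wrist8.png

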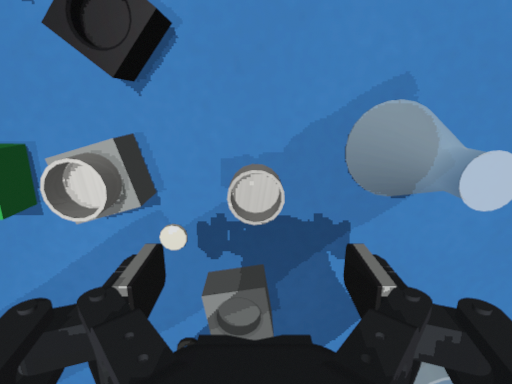

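Cup b is seated in base C, with its rim at z = 65 mm. Cup c is in view at (256,192). The flask is well clear of the jaws.

```bash
python3 -m handwheel '[[-0.3,0.5,30,0,0,0,0],[-0.3,0.5,60,0,0,0,0],[-0.3,0.5,90,0,0,0,0],[-0.3,0.5,108,0,0,0,0],[-0.3,0.5,108,0,0,0,0]]';python3 -m handwheel '[[0,0,0,0,0,0,0],[0,0,1,0,0,0,0.3],[0,0,1,0,0,0,0.6],[0,0,1,0,0,0,0.6],[0,0,1,0,0,0,0.6]]' 30; python3 -m handwheel '[[0,0,0,0,0,0,0.6],[0,0,-35,0,0,0,0.6],[0,0,-70,0,0,0,0.6],[0,0,-70,0,0,0,0.6],[0,0,-70,0,0,0,0.6]]';python3 -m handwheel '[[-40,-5,0,0,0,0,0.6],[-50,-10,0,0,0,0,0.6],[-50,-15.5,0,0,0,0,0.6],[-50,-15.5,0,0,0,0,0.6],[-50,-15.5,0,0,0,0,0.6]]'
python3 - <<'E'
from bench import env
from h import *
s=snap(env,"wrist","9");e=env.get_obs()["eef_pos"];print(e)
print(held(s,e,e[2]-.006)[0][:4])
print([o[:4] for o in tops(s,.0355,.045)]);print(recess(s,(.559,.233)))
E
```

```text
t: 9.67
eef_pos: [0.5709, 0.3447, 0.0403]
tool_rot: [-2.218, -2.222, 0.011]
contact_force: [-0.7, -0.7, -0.7]
gripper_width: 1.001
t: 10.08
eef_pos: [0.5752, 0.3458, 0.045]
tool_rot: [2.221, 2.221, 0.003]
contact_force: [-1.1, 0.2, 5.5]
gripper_width: 0.525
t: 10.5
eef_pos: [0.576, 0.3461, 0.1163]
tool_rot: [2.221, 2.22, 0.008]
contact_force: [-0.1, -0.3, -2.2]
gripper_width: 0.527
t: 10.92
eef_pos: [0.5586, 0.296, 0.1128]
tool_rot: [-2.22, -2.222, 0.001]
contact_force: [0.9, 1.7, -0.5]
gripper_width: 0.526
[0.55882984 0.2963648  0.11288157]
(array([0.5548, 0.2966]), array([46.1, 56.3]), 66.1, array([0.5577, 0.2961, 0.0218]))
[(array([0.4483, 0.3582]), array([57.5, 56.2]), 15.9, array([0.4563, 0.3591, 0.0219])), (array([0.5608, 0.2219]), array([56.2, 34.5]), 9.0, array([0.5593, 0.2347, 0.0268])), (array([0.6715, 0.3784]), array([16.9, 53.8]), 0.0, array([0.6953, 0.3786, 0.0298]))]
((0.5598, 0.2179, 13.1), array([0.5593, 0.2351, 0.0212]), 18)
```

View pics/wrist9.png

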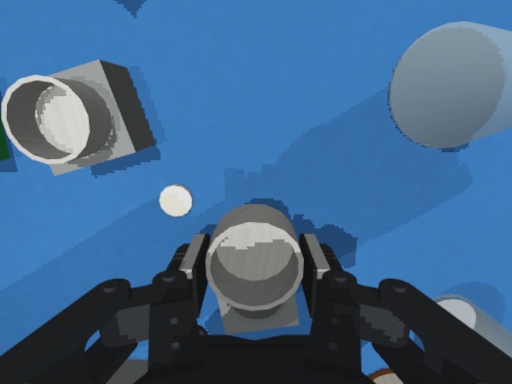

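```bash
python3 -m handwheel '[[-40,0.2,0,0,0,0,0.6],[-63.3,0.4,0,0,0,0,0.6],[-63.3,0.4,0,0,0,0,0.6],[-63.3,0.4,0,0,0,0,0.6]]';python3 -m handwheel '[[0,0,0,0,0,0,0.6],[0,0,0,0,0,0,0.6],[0,0,0,0,0,0,0.6],[0,0,0,0,0,0,0.6]]';python3 - <<'E'
from bench import env
from h import *
s=snap(env,"wrist","10")
s=snap(env,"side","10")
print([o[:4] for o in tops(s,.0355,.045)])
E
```

```text
t: 11.3
eef_pos: [0.56, 0.2311, 0.1131]
tool_rot: [2.223, 2.219, -0.0]
contact_force: [0.2, 1.2, -1.9]
gripper_width: 0.519
t: 11.63
eef_pos: [0.5593, 0.2332, 0.1132]
tool_rot: [-2.22, -2.223, -0.0]
contact_force: [-0.4, -0.1, -0.4]
gripper_width: 0.526
[(array([0.3658, 0.356 ]), array([56.1, 11.2]), 89.8, array([-0.0061,  0.3563,  0.3725])), (array([0.4481, 0.3588]), array([56.4, 57.9]), 16.9, array([0.4439, 0.3644, 0.0227])), (array([0.4511, 0.109 ]), array([58.4, 57.4]), 86.4, array([0.4485, 0.113 , 0.0241])), (array([0.4714, 0.4437]), array([12.2, 24. ]), 89.5, array([0.4724, 0.4446, 0.0063])), (array([0.5588, 0.2338]), array([58.6, 57.3]), 13.0, array([0.5581, 0.2338, 0.0269])), (array([0.6712, 0.3808]), array([52.5, 15.9]), 88.5, array([0.6954, 0.3789, 0.0295]))]
```

View pics/wrist10.png

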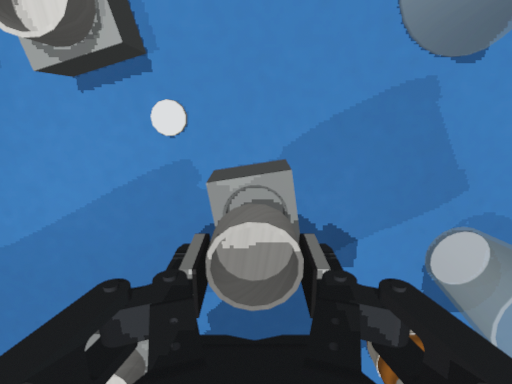

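The cup is lined up over base B, with its rim at (255,262) and the recess just behind it. I'm descending.

```bash
python3 -m handwheel '[[0,-0.2,15,0,0,0,0.6],[0,-0.2,24,0,0,0,0.6],[0,-0.2,30,0,0,0,0.6],[0,-0.2,36,0,0,0,0.6],[0,-0.2,39,0,0,0,0.6]]';python3 -m handwheel '[[0,0,0,0,0,0,0.6],[0,0,0,0,0,0,0.6],[0,0,0,0,0,0,0.6]]'
```

```text
t: 12.15
eef_pos: [0.559, 0.2319, 0.0734]
tool_rot: [-2.221, -2.221, 0.002]
contact_force: [0.2, 0.4, -1.0]
gripper_width: 0.522
t: 12.4
eef_pos: [0.5596, 0.2321, 0.0747]
tool_rot: [2.221, 2.221, 0.001]
contact_force: [1.3, -0.2, -0.8]
gripper_width: 0.524
```

```bash
python3 -m handwheel '[[0,0,1,0,0,0,0.6],[0,0,1.5,0,0,0,0.4],[0,0,1.5,0,0,0,0.2],[0,0,1.5,0,0,0,0.1],[0,0,1.5,0,0,0,0.0]]';python3 -m handwheel '[[0,0,-40,0,0,0,0],[0,0,-80,0,0,0,0],[-30,0,-110,0,0,0,0],[-70,0,-140,0,0,0,0],[-110,0,-165,0,0,0,0]]'; python3 -m handwheel '[[-40,0,-20,0,0,0,0],[-80,0,-40,0,0,0,0],[-120,0,-60,0,0,0,0],[-160,0,-60,0,0,0,0],[-200,0,-60,0,0,0,0]]'; python3 -m handwheel '[[-40,0,0,0,0,0,0],[-80,0,0,0,0,0,0],[-110,0,0,0,0,0,0],[-110,0,0,0,0,0,0],[-110,0,0,0,0,0,0]]'
python3 - <<'E'
from bench import env
from h import *
print(env.get_obs()["eef_pos"])
s=snap(env,"wrist","11")
for n in ["side","scene"]:
    s=snap(env,n,"11")
    print([o[:3] for o in tops(s,.0355,.045)])
    print([(o[3],o[6]) for o in tops(s,.06,.072)])
E
```

```text
t: 12.82
eef_pos: [0.5594, 0.2321, 0.0729]
tool_rot: [2.221, 2.221, 0.0]
contact_force: [-0.3, -0.1, 0.5]
gripper_width: 0.988
t: 13.23
eef_pos: [0.5594, 0.1341, 0.232]
tool_rot: [2.218, 2.223, 0.003]
contact_force: [0.4, -1.8, -0.1]
gripper_width: 1.0
t: 13.65
eef_pos: [0.5597, -0.0624, 0.2919]
tool_rot: [2.219, 2.22, 0.004]
contact_force: [0.6, 0.3, -0.3]
gripper_width: 1.0
t: 14.07
eef_pos: [0.5588, -0.1729, 0.2898]
tool_rot: [2.226, 2.217, -0.001]
contact_force: [-1.0, 0.8, -0.1]
gripper_width: 0.999
[ 0.5587501  -0.17294729  0.28977607]
[(array([0.3662, 0.3569]), array([11.8, 57. ]), 0.7), (array([0.4484, 0.358 ]), array([56.3, 58.1]), 15.9), (array([0.4509, 0.1093]), array([59.7, 56.2]), 84.9), (array([0.4686, 0.4442]), array([11.1, 28.2]), 88.2), (array([0.5583, 0.233 ]), array([56. , 58.4]), 9.0), (array([0.667 , 0.1104]), array([43.9, 12.6]), 72.4), (array([0.6707, 0.3814]), array([49.2, 15.3]), 87.7)]
[(array([0.447 , 0.3593, 0.0215]), 0.0637), (array([0.4499, 0.1095, 0.0214]), 0.0637), (array([0.5581, 0.2321, 0.0215]), 0.0639), (array([0.6941, 0.1037, 0.0272]), 0.0681), (array([0.6976, 0.3789, 0.0232]), 0.0646)]
[(array([0.3675, 0.3579]), array([14. , 57.8]), 0.3), (array([0.4508, 0.3596]), array([60.7, 57. ]), 16.7), (array([0.4518, 0.1104]), array([61.3, 58.7]), 86.3), (array([0.5602, 0.2349]), array([60. , 58.4]), 5.9)]
[(array([0.4493, 0.3605, 0.0219]), 0.0653), (array([0.452 , 0.1113, 0.0216]), 0.065), (array([0.5603, 0.2332, 0.0215]), 0.0653), (array([0.7011, 0.1049, 0.031 ]), 0.0694)]
```

View pics/wrist11.png

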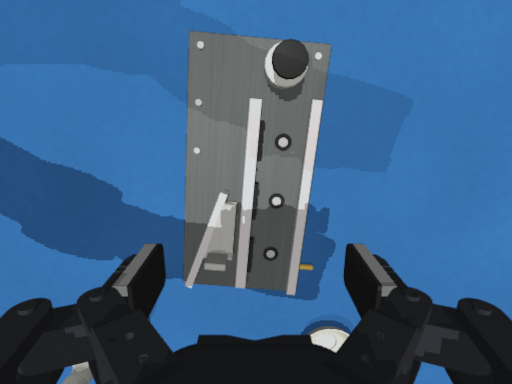

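View pics/scene11.png

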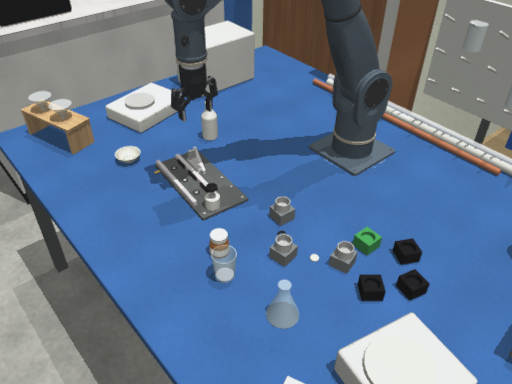

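All three cups are in their bases. The wrist view shows the ports at (283,142), (277,201) and (270,253), the bar at (250,190), the fence at (307,190), the ramp and wedge near (225,235), and the plunger at (290,58).

Run:
```python
from bench import env
from h import *
s=ld("wrist11");P=cloud(s)
c=s["color"][20:300,170:340];cv2.imwrite("pics/man11.png",cv2.resize(c[:,:,::-1],None,fx=3,fy=2.9 if 0 else 2.1,interpolation=2))
# rough
for u,v in [(283,142),(277,201),(270,253)]: print(P[v,u])
# plate points: z in .009-.015
q=P.reshape(-1,3);m=np.isfinite(q).all(1)&(np.abs(q[:,2]-.012)<.003)&(q[:,0]>.44)&(q[:,0]<.72)&(q[:,1]<.02)&(q[:,1]>-.42)
r=cv2.minAreaRect((q[m,:2]*1000).astype(np.float32));print("plate",r)
# fence & bar tops z~.027
m=np.isfinite(q).all(1)&(np.abs(q[:,2]-.027)<.003)&(q[:,0]>.44)&(q[:,0]<.72)&(q[:,1]<.02)&(q[:,1]>-.42)
img,hm=ortho(s,.46,.70,-.40,-.0,0.5)
cv2.imwrite("pics/oman11.png",img[:,:,::-1])
h8=np.clip(hm*1000*4,0,255).astype(np.uint8);cv2.imwrite("pics/hman11.png",h8)
# plunger top
m=np.isfinite(q).all(1)&(np.abs(q[:,2]-.092)<.005)&(q[:,0]>.5)&(q[:,0]<.72)&(q[:,1]<.02)
print("plunger",fitcircle(q[m,:2]),np.median(q[m,2]),m.sum())
```

```text
[ 0.59510665 -0.14883464  0.01319917]
[ 0.58884256 -0.22903583  0.01185359]
[ 0.58004407 -0.30701474  0.01296622]
plate ((559.281982421875, -195.44313049316406), (340.3818054199219, 187.0943145751953), 84.82498168945312)
plunger [ 0.59273904 -0.06015991  0.01247596] 0.09170031772807924 1168
```

View pics/oman11.png

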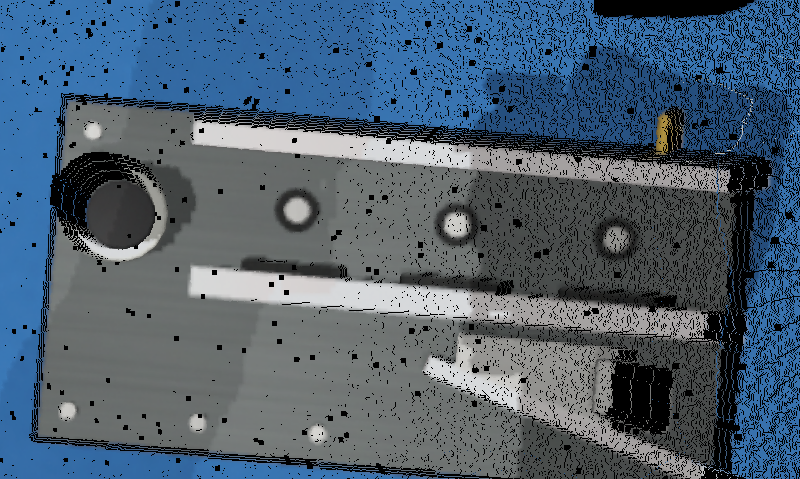

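View pics/hman11.png

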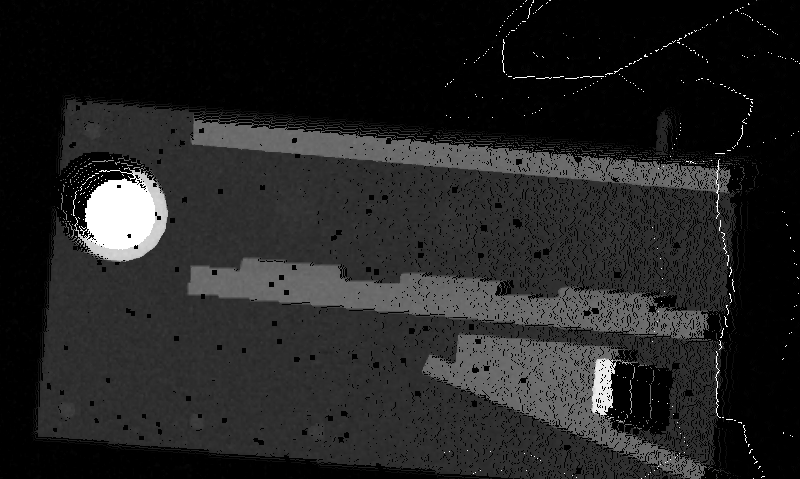

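The manifold fits well: origin at (0.5878, -0.2285) and yaw about -5°. The predicted plunger position, (0.5925, -0.0602), matches the measured one. The wedge is at about 38 mm and the bar at about 20 mm. I'll push the wedge back with the jaws shut.

```bash
cat >> h.py <<'E'
from scipy.spatial.transform import Rotation as R
O=np.array([.5878,-.2285]);PH=np.deg2rad(-5.0)
XM=np.array([np.cos(PH),np.sin(PH)]);YM=np.array([-np.sin(PH),np.cos(PH)])
def m2w(x,y): return O+x/1000*XM+y/1000*YM
def w2m(p): d=np.asarray(p)[:2]-O;return np.round(np.array([d@XM,d@YM])*1000,1)
def go(env,x,y,z,yaw=None):
    """tool-frame shift (mm) from measured pose to world x,y,z(m)"""
    o=env.get_obs();r=R.from_rotvec(o["tool_rot"]);d=r.inv().apply(np.array([x,y,z])-o["eef_pos"])*1000
    ty=r.apply([0,1,0]);print("eef",np.round(o["eef_pos"],4),"man",w2m(o["eef_pos"]),"shift",np.round(d,1),"jaw dir deg",np.round(np.rad2deg(np.arctan2(ty[1],ty[0])),1))
E
python3 -m handwheel '[[-20,-10,30,0,0,2,0.5],[-55,-25,65,0,0,5,1],[-90,-40,100,0,0,5,1],[-106,-49,135,0,0,5,1],[-106,-49,170,0,0,5,1]]'
python3 -m handwheel '[[0,0,10,0,0,0,1],[0,0,10,0,0,0,1],[0,0,10,0,0,0,1]]'
python3 - <<'E'
from bench import env
from h import *
go(env,*m2w(-73.6,-57.7),.062)
s=snap(env,"wrist","12")
E
```

```text
t: 14.63
eef_pos: [0.5103, -0.2782, 0.1285]
tool_rot: [2.315, 2.118, -0.0]
contact_force: [0.5, -0.5, 0.1]
gripper_width: 0.296
t: 14.88
eef_pos: [0.5125, -0.2734, 0.1189]
tool_rot: [-2.313, -2.125, -0.002]
contact_force: [-0.1, -0.2, 0.5]
gripper_width: -0.003
eef [ 0.5125 -0.2734  0.1189] man [-71.1 -51.3] shift [-6.5 -2.5 56.9] jaw dir deg -4.9
```

View pics/wrist12.png

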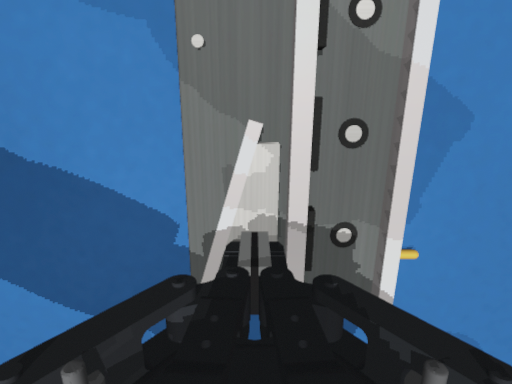

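```bash
python3 -m handwheel '[[0,0,0,0,0,0,1],[0,0,0,0,0,0,1],[0,0,0,0,0,0,1]]'
python3 - <<'E'
from bench import env
from h import *
go(env,*m2w(-73.6,-57.7),.062)
s=snap(env,"side","12");img,hm=ortho(s,.46,.70,-.40,-.0,0.5);cv2.imwrite("pics/oside12.png",img[:,:,::-1])
E
```

```text
t: 15.18
eef_pos: [0.5121, -0.2749, 0.1197]
tool_rot: [2.313, 2.122, 0.002]
contact_force: [0.5, 0.9, -0.2]
gripper_width: 0.002
eef [ 0.5121 -0.2749  0.1197] man [-71.4 -52.8] shift [-4.8 -2.4 57.7] jaw dir deg -4.9
```

View pics/side12.png

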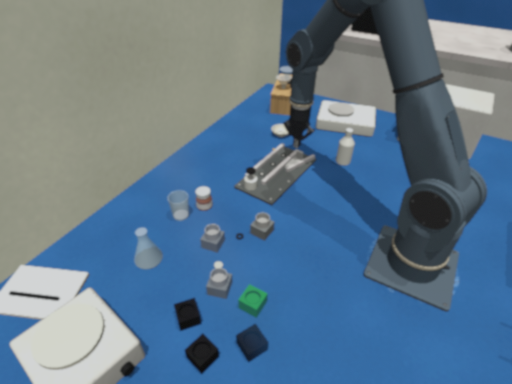

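```bash
python3 -m handwheel '[[-1,-2.4,20,0,0,0,1],[-1,-2.4,40,0,0,0,1],[-1,-2.4,54,0,0,0,1],[-1,-2.4,57,0,0,0,1],[-1,-2.4,57,0,0,0,1]]'; python3 -m handwheel '[[-8,-1,0,0,0,0,1],[-14,-3,0,0,0,0,1],[-20,-5,0,0,0,0,1],[-25,-6,0,0,0,0,1],[-30,-8,0,0,0,0,1]]'
python3 - <<'E'
from bench import env
from h import *
go(env,*m2w(-73.6,-57.7),.062)
s=snap(env,"wrist","13")
E
```

```text
t: 15.65
eef_pos: [0.5082, -0.2758, 0.0607]
tool_rot: [-2.315, -2.122, 0.001]
contact_force: [0.4, 0.0, -0.1]
gripper_width: -0.002
t: 16.07
eef_pos: [0.4982, -0.3059, 0.0618]
tool_rot: [2.316, 2.122, 0.001]
contact_force: [2.2, 1.1, 0.9]
gripper_width: -0.001
eef [ 0.4982 -0.3059  0.0618] man [-82.5 -84.9] shift [27.2  8.9 -0.2] jaw dir deg -5.0
```

View pics/wrist13.png

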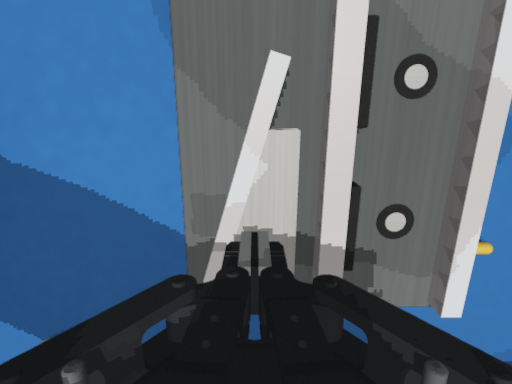

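The wedge is moving back with its front now near (285,130). I'm continuing the push.

```bash
python3 -m handwheel '[[-5,-1.5,0,0,0,0,1],[-10,-3,0,0,0,0,1],[-15,-4.5,0,0,0,0,1],[-17,-5,0,0,0,0,1],[-17,-5,0,0,0,0,1]]'
python3 - <<'E'
from bench import env
from h import *
go(env,*m2w(-73.6,-57.7),.062)
E
python3 -m handwheel '[[6,2,0,0,0,0,1],[6,2,-30,0,0,0,1],[20,2,-60,0,0,0,1],[40,2,-80,0,0,0,1],[60,2,-80,0,0,0,1]]'; python3 -m handwheel '[[20,10,0,0,0,0,1],[20,10,0,0,0,0,1],[20,10,0,0,0,0,1]]';python3 - <<'E'
from bench import env
from h import *
go(env,*m2w(0,40),.1)
s=snap(env,"wrist","14");img,hm=ortho(s,.46,.70,-.40,-.0,0.5);cv2.imwrite("pics/o14.png",img[:,:,::-1])
q=cloud(s).reshape(-1,3);q=q[np.isfinite(q).all(1)]
M=(q[:,:2]-O)@np.stack([XM,YM],1)*1000
t=(q[:,2]>.054)&(q[:,2]<.063)&(M[:,0]>-115)&(M[:,0]<-50)&(M[:,1]<-50);print("tab",np.median(M[t],0),M[t].min(0),M[t].max(0),t.sum())
E
```

```text
t: 16.53
eef_pos: [0.4909, -0.3228, 0.0611]
tool_rot: [2.317, 2.121, -0.001]
contact_force: [0.9, 0.7, 1.1]
gripper_width: 0.003
eef [ 0.4909 -0.3228  0.0611] man [ -88.3 -102.4] shift [44.7 14.6 -1. ] jaw dir deg -5.1
t: 16.95
eef_pos: [0.5005, -0.2627, 0.145]
tool_rot: [2.313, 2.117, 0.003]
contact_force: [1.4, -0.6, -0.9]
gripper_width: -0.001
t: 17.2
eef_pos: [0.5113, -0.2414, 0.1412]
tool_rot: [2.313, 2.126, 0.001]
contact_force: [-0.9, -0.8, 0.8]
gripper_width: 0.001
eef [ 0.5113 -0.2414  0.1412] man [-75.1 -19.5] shift [59.2 75.3 41.2] jaw dir deg -4.8
tab [ -75.82253168 -115.97849267] [ -79.76311989 -123.34809257] [ -72.62865914 -112.49492902] 123
```

View pics/wrist14.png

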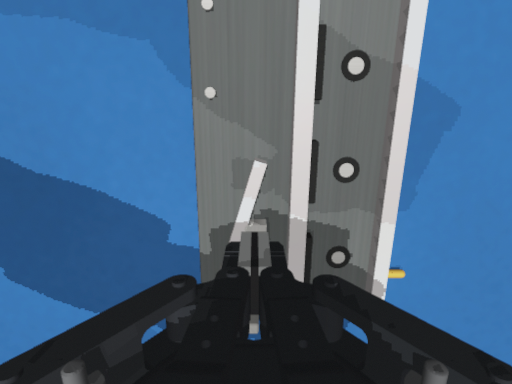

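```bash
python3 -m handwheel '[[20,25,0,0,0,0,1],[40,50,0,0,0,0,1],[59,72,10,0,0,0,1],[59,72,40,0,0,0,1],[59,72,40,0,0,0,1]]'; python3 -m handwheel '[[0,0,0,0,0,0,1],[0,0,0,0,0,0,1],[0,0,0,0,0,0,1]]';python3 - <<'E'
from bench import env
from h import *
go(env,*m2w(-4,40),.044)
E
```

```text
t: 17.67
eef_pos: [0.5861, -0.189, 0.0967]
tool_rot: [-2.31, -2.121, 0.005]
contact_force: [-1.6, 0.1, -0.1]
gripper_width: -0.0
t: 17.92
eef_pos: [0.5871, -0.1923, 0.1025]
tool_rot: [2.317, 2.119, 0.0]
contact_force: [-0.1, 0.6, 0.1]
gripper_width: 0.004
eef [ 0.5871 -0.1923  0.1025] man [-3.8 36. ] shift [ 4.1 -0.2 58.5] jaw dir deg -5.1
```

```bash
python3 -m handwheel '[[4,0,20,0,0,0,1],[4,0,40,0,0,0,1],[4,0,54,0,0,0,1],[4,0,57,0,0,0,1],[4,0,57,0,0,0,1]]'; python3 -m handwheel '[[0,0,0,0,0,0,1],[0,0,0,0,0,0,1]]';python3 - <<'E'
from bench import env
from h import *
go(env,*m2w(-36,40),.044)
s=snap(env,"wrist","15")
E
```

```text
t: 18.33
eef_pos: [0.5872, -0.1874, 0.0444]
tool_rot: [-2.317, -2.121, 0.001]
contact_force: [0.5, 0.4, 0.6]
gripper_width: 0.003
t: 18.5
eef_pos: [0.5883, -0.1872, 0.0456]
tool_rot: [2.315, 2.121, 0.002]
contact_force: [0.1, 0.1, -0.1]
gripper_width: 0.001
eef [ 0.5883 -0.1872  0.0456] man [-3.1 41.1] shift [ -1.2 -32.9   1.5] jaw dir deg -5.0
```

View pics/wrist15.png

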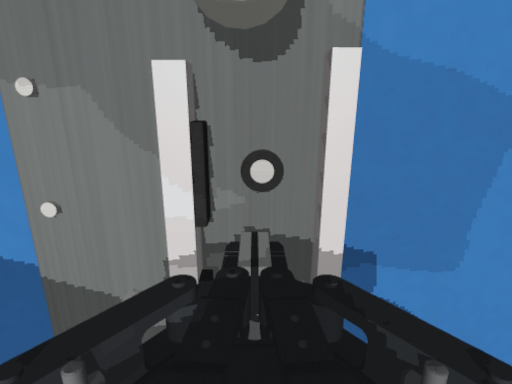

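```bash
python3 -m handwheel '[[-1,-8,1,0,0,0,1],[-1,-14,1,0,0,0,1],[-1,-20,1,0,0,0,1],[-1,-25,1,0,0,0,1],[-1,-29,1,0,0,0,1]]'; python3 -m handwheel '[[0,-3,0,0,0,0,1],[0,-5,0,0,0,0,1],[0,-6,0,0,0,0,1],[0,-6,0,0,0,0,1]]';python3 - <<'E'
from bench import env
from h import *
go(env,*m2w(-36,40),.044);print(env.get_obs()["contact_force"])
E
```

```text
t: 18.97
eef_pos: [0.5581, -0.1852, 0.0434]
tool_rot: [2.316, 2.122, 0.0]
contact_force: [1.4, -0.7, 0.7]
gripper_width: -0.003
t: 19.3
eef_pos: [0.5542, -0.1848, 0.0435]
tool_rot: [2.314, 2.121, 0.003]
contact_force: [4.4, -2.0, -0.1]
gripper_width: 0.001
eef [ 0.5542 -0.1848  0.0435] man [-37.3  40.6] shift [-0.6  1.3 -0.4] jaw dir deg -5.0
[ 4.43482098 -1.98939938 -0.08601348]
```

```bash
python3 -m handwheel '[[0,5,0,0,0,0,1],[0,5,-35,0,0,0,0.5],[30,5,-75,0,0,0,0],[65,5,-115,0,0,0,0],[65,5,-155,0,0,0,0]]'; python3 -m handwheel '[[0,0,-30,0,0,0,0],[0,0,-30,0,0,0,0],[0,0,-30,0,0,0,0]]'
python3 - <<'E'
from bench import env
from h import *
go(env,*m2w(0,0),.2)
s=snap(env,"wrist","16");img,hm=ortho(s,.46,.70,-.40,-.0,0.5);cv2.imwrite("pics/o16.png",img[:,:,::-1])
q=cloud(s).reshape(-1,3);q=q[np.isfinite(q).all(1)]
M=(q[:,:2]-O)@np.stack([XM,YM],1)*1000
t=(np.abs(q[:,2]-.027)<.003)
for y in (80,40,0,-40):
    w=t&(np.abs(M[:,1]-y)<10)&(M[:,0]<60)&(M[:,0]>-75);x=np.sort(M[w,0]);g=np.where(np.diff(x)>8)[0]
    print(y,x[0],[(x[i],x[i+1]) for i in g],x[-1])
E
```

```text
t: 19.72
eef_pos: [0.5622, -0.119, 0.1834]
tool_rot: [-2.309, -2.123, 0.002]
contact_force: [0.6, 0.5, -0.3]
gripper_width: 0.563
t: 19.97
eef_pos: [0.5637, -0.1234, 0.2154]
tool_rot: [2.314, 2.122, 0.003]
contact_force: [-0.6, -0.5, -1.2]
gripper_width: 0.977
eef [ 0.5637 -0.1234  0.2154] man [-33.2 102.6] shift [-102.7   33.1   15.5] jaw dir deg -5.0
80 -63.42568317254449 [(np.float64(-44.19186500336235), np.float64(28.0822852037147))] 40.45102779595713
40 -63.38149475272917 [(np.float64(-49.86874678567081), np.float64(27.975686234676775))] 40.099668058907085
0 -74.55486777010003 [(np.float64(-43.88017350890185), np.float64(27.829384027252306))] 40.09960006877181
-40 -74.722060250591 [(np.float64(-49.97686300531867), np.float64(27.811347487700704))] 40.13488159794609
```

View pics/wrist16.png

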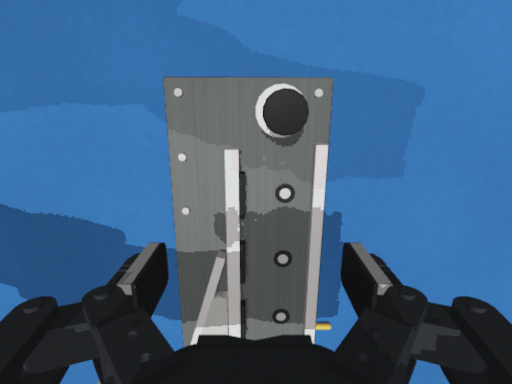

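The bar is fully open: the pads are at -44 mm and the fence face at +28 mm. I'm turning the wrist 90° on the way to base A.

```bash
python3 -m handwheel '[[30,-18,0,0,0,-7,0],[60,-36,0,0,0,-14,0],[90,-54,0,0,0,-21,0],[120,-72,0,0,0,-28,0],[150,-90,0,0,0,-35,0]]';python3 -m handwheel '[[0,0,0,0,0,-7,0],[0,0,0,0,0,-14,0],[0,0,0,0,0,-21,0],[0,0,0,0,0,-28,0],[0,0,0,0,0,-35,0]]'; python3 -m handwheel '[[0,0,0,0,0,-7,0],[0,0,0,0,0,-14,0],[0,0,0,0,0,-20.5,0],[0,0,0,0,0,-20.5,0],[0,0,0,0,0,-20.5,0]]'
python3 - <<'E'
from bench import env
from h import *
go(env,.451,.1095,.13)
print(env.get_obs()["qpos"])
s=snap(env,"wrist","17")
print([o[:3] for o in tops(s,.0355,.045)])
s=snap(env,"side","17")
print([o[:3] for o in tops(s,.0355,.045)])
print([(o[3],o[6]) for o in tops(s,.06,.072)])
E
```

```text
t: 20.43
eef_pos: [0.4845, 0.0345, 0.2121]
tool_rot: [-1.562, -2.723, 0.003]
contact_force: [-0.8, -0.1, 0.7]
gripper_width: 1.0
t: 20.85
eef_pos: [0.4854, 0.0334, 0.2121]
tool_rot: [-0.67, -3.066, 0.002]
contact_force: [-1.2, 0.3, -0.1]
gripper_width: 1.003
t: 21.27
eef_pos: [0.4857, 0.0332, 0.2125]
tool_rot: [-0.13, -3.136, -0.0]
contact_force: [-0.9, 0.1, 0.1]
gripper_width: 1.0
eef [0.4857 0.0332 0.2125] man [-124.5  251.8] shift [40.7 73.2 82.6] jaw dir deg 85.3
[ 0.05403761  0.35997433 -0.29541338  1.9723419   0.13822676  0.83115276
  1.17086789]
[(array([0.4505, 0.1091]), array([56.4, 55.7]), 85.6), (array([0.5587, 0.2329]), array([57.5, 57.2]), 9.2), (array([0.6663, 0.1035]), array([49.6, 16.3]), 87.7)]
[(array([0.3657, 0.3565]), array([55.7, 11.3]), 89.8), (array([0.4483, 0.3591]), array([56.7, 55.9]), 16.2), (array([0.4493, 0.1094]), array([59.3, 56.1]), 81.3), (array([0.4579, 0.0979]), array([25.9, 19.5]), 27.8), (array([0.4682, 0.4448]), array([11. , 28.1]), 81.3), (array([0.5584, 0.2334]), array([56.1, 56.3]), 8.5), (array([0.6669, 0.1086]), array([44.1, 13.9]), 74.2), (array([0.6702, 0.3801]), array([48.6, 14. ]), 89.0)]
[(array([0.4467, 0.3596, 0.0214]), 0.0643), (array([0.4501, 0.1097, 0.0212]), 0.0642), (array([0.5583, 0.232 , 0.0214]), 0.0643), (array([0.6881, 0.1039, 0.0228]), 0.0679), (array([0.7027, 0.3792, 0.0278]), 0.0637)]
```

View pics/wrist17.png

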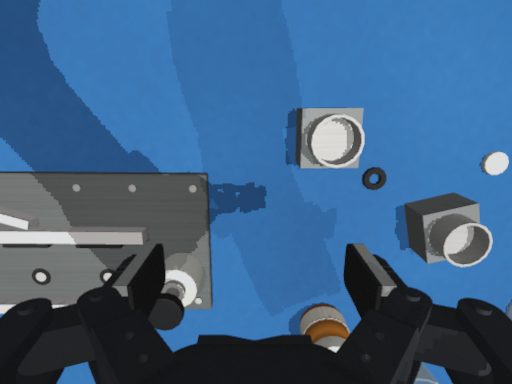

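Nothing has been knocked so far, and base A sits at (333,138) with its cup in. I'm moving over it and descending.

```bash
python3 -m handwheel '[[22,37,30,0,0,0,0],[40.7,73,60,0,0,0,0],[40.7,73,82,0,0,0,0],[40.7,73,82,0,0,0,0],[40.7,73,82,0,0,0,0]]'; python3 -m handwheel '[[0,0,0,0,0,0,0],[0,0,0,0,0,0,0]]'
python3 - <<'E'
from bench import env
from h import *
go(env,.451,.1093,.032)
E
```

```text
t: 21.78
eef_pos: [0.4503, 0.1101, 0.1304]
tool_rot: [-0.122, -3.135, 0.002]
contact_force: [0.9, -1.2, -0.4]
gripper_width: 1.002
t: 21.95
eef_pos: [0.4526, 0.1089, 0.1326]
tool_rot: [0.127, 3.137, -0.0]
contact_force: [0.7, -0.8, -0.0]
gripper_width: 0.998
eef [0.4526 0.1089 0.1326] man [-164.1  324.3] shift [  1.8   0.3 100.6] jaw dir deg 85.4
```

```bash
python3 -m handwheel '[[0.6,0,30,0,0,0,0],[0.6,0,60,0,0,0,0],[0.6,0,82,0,0,0,0],[0.6,0,98,0,0,0,0],[0.6,0,98,0,0,0,0]]'; python3 -m handwheel '[[0,0,0,0,0,0,0.2],[0,0,0,0,0,0,0.35],[0,0,0,0,0,0,0.5],[0,0,0,0,0,0,0.5],[0,0,0,0,0,0,0.5]]' 50; python3 -m handwheel '[[0,0,0,0,0,0,0.5],[0,0,-5,0,0,0,0.5],[0,0,-10,0,0,0,0.5],[0,0,-15,0,0,0,0.5]]'
python3 - <<'E'
from bench import env
from h import *
s=snap(env,"wrist","18");go(env,.45,.11,.1)
E
```

```text
t: 22.37
eef_pos: [0.4509, 0.1086, 0.0322]
tool_rot: [-0.126, -3.137, 0.002]
contact_force: [0.3, -0.7, -0.4]
gripper_width: 1.0
t: 22.78
eef_pos: [0.4521, 0.1095, 0.0353]
tool_rot: [0.125, 3.136, 0.001]
contact_force: [-0.3, -1.8, 7.7]
gripper_width: 0.648
t: 23.12
eef_pos: [0.4512, 0.1097, 0.0497]
tool_rot: [0.124, 3.139, 0.0]
contact_force: [0.3, 0.4, -2.2]
gripper_width: 0.646
eef [0.4515 0.1097 0.0503] man [-165.3  325.1] shift [  1.4   0.2 -49.7] jaw dir deg 85.5
```

View pics/wrist18.png

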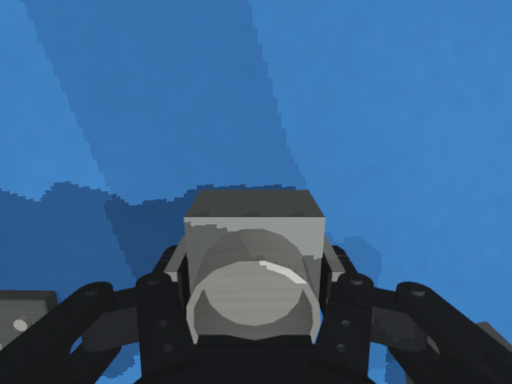

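The unit is gripped and lifted, with the cup still seated. Carrying it to port0.

```bash
python3 -m handwheel '[[0,0,-20,0,0,0,0.5],[0,0,-45,0,0,0,0.5],[0,0,-70,0,0,0,0.5],[0,0,-90,0,0,0,0.5],[0,0,-100,0,0,0,0.5]]'
python3 - <<'E'
from bench import env
from h import *
go(env,*m2w(-4,-84),.15)
E
```

```text
t: 23.58
eef_pos: [0.4517, 0.1099, 0.1513]
tool_rot: [0.123, 3.136, 0.002]
contact_force: [0.3, -0.0, -1.9]
gripper_width: 0.643
eef [0.4517 0.1099 0.1513] man [-165.1  325.2] shift [-157.6 -410.6    1.3] jaw dir deg 85.5
```

```bash
python3 -m handwheel '[[-6,-18,0,0,0,0,0.5],[-18,-50,0,0,0,0,0.5],[-31,-84,0,0,0,0,0.5],[-44,-118,0,0,0,0,0.5],[-56,-150,0,0,0,0,0.5]]'; python3 -m handwheel '[[-13,-34,0,0,0,0,0.5],[-26,-68,0,0,0,0,0.5],[-39,-102,0,0,0,0,0.5],[-52,-136,0,0,0,0,0.5],[-65,-168,0,0,0,0,0.5]]'; python3 -m handwheel '[[-13,-32,0,0,0,0,0.5],[-24,-60,0,0,0,0,0.5],[-32,-80,0,0,0,0,0.5],[-36,-92,0,0,0,0,0.5],[-36,-92,0,0,0,0,0.5]]'; python3 -m handwheel '[[0,0,0,0,0,0,0.5],[0,0,0,0,0,0,0.5],[0,0,0,0,0,0,0.5]]';python3 - <<'E'
from bench import env
from h import *
go(env,*m2w(-4,-84),.05)
s=snap(env,"wrist","19")
E
```

```text
t: 24.0
eef_pos: [0.4952, -0.0462, 0.1491]
tool_rot: [0.123, 3.139, -0.0]
contact_force: [0.9, -0.2, -1.7]
gripper_width: 0.645
t: 24.42
eef_pos: [0.5464, -0.2192, 0.1489]
tool_rot: [-0.124, -3.139, 0.0]
contact_force: [0.5, 0.7, -2.7]
gripper_width: 0.642
t: 24.83
eef_pos: [0.5748, -0.3147, 0.1483]
tool_rot: [-0.129, -3.139, 0.002]
contact_force: [-0.4, -0.4, -1.5]
gripper_width: 0.649
t: 25.08
eef_pos: [0.5754, -0.3094, 0.1489]
tool_rot: [-0.12, -3.139, -0.001]
contact_force: [0.2, -0.2, -2.4]
gripper_width: 0.645
eef [ 0.5754 -0.3094  0.1489] man [ -5.3 -81.7] shift [-1.3 -2.4 98.9] jaw dir deg 85.6
```

View pics/wrist19.png

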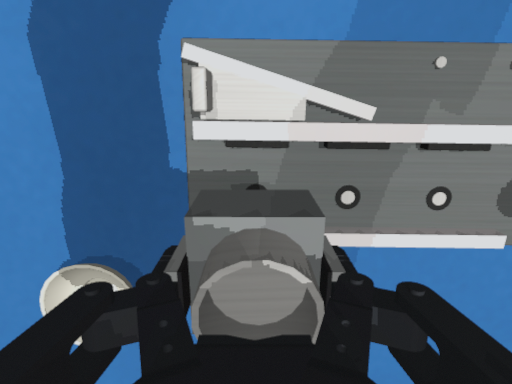

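```bash
python3 -m handwheel '[[-0.6,-1.5,25,0,0,0.5,0.5],[-0.6,-1.5,50,0,0,0.5,0.5],[-0.6,-1.5,75,0,0,0.5,0.5],[-0.6,-1.5,90,0,0,0.5,0.5],[-0.6,-1.5,97,0,0,0.5,0.5]]';python3 -m handwheel '[[0,0,1,0,0,0,0.5],[0,0,2,0,0,0,0.5],[0,0,2,0,0,0,0.5]]'
python3 - <<'E'
from bench import env
from h import *
go(env,*m2w(-4,-84),.047);print(env.get_obs()["contact_force"])
E
```

```text
t: 25.55
eef_pos: [0.5748, -0.3113, 0.0494]
tool_rot: [-0.135, -3.136, -0.003]
contact_force: [-0.2, 0.3, -2.4]
gripper_width: 0.654
t: 25.8
eef_pos: [0.5766, -0.3129, 0.0508]
tool_rot: [0.136, 3.137, -0.001]
contact_force: [-0.1, -0.7, -1.4]
gripper_width: 0.643
eef [ 0.5766 -0.3129  0.0508] man [ -3.8 -85.1] shift [0.2 1.1 3.8] jaw dir deg 85.0
[-0.09561102 -0.73267066 -1.44239478]
```

```bash
python3 -m handwheel '[[0,0.5,1,0,0,0,0.5],[0,0.5,2,0,0,0,0.5],[0,0.5,3,0,0,0,0.5],[0,0.5,3,0,0,0,0.5]]'
python3 - <<'E'
from bench import env
print(env.get_obs()["contact_force"],env.get_obs()["eef_pos"])
E
```

```text
t: 26.13
eef_pos: [0.5762, -0.3126, 0.0474]
tool_rot: [0.137, 3.138, -0.001]
contact_force: [-0.9, 1.1, 2.6]
gripper_width: 0.649
[-0.91705731  1.14723233  2.63055842] [ 0.57622568 -0.31260041  0.04741422]
```

```bash
python3 -m handwheel '[[0,0,0,0,0,0,0.3],[0,0,0,0,0,0,0.2],[0,0,0,0,0,0,0.15],[0,0,0,0,0,0,0.15]]'; python3 -m handwheel '[[0,0,-20,0,0,0,0.15],[0,0,-50,0,0,0,0.15],[0,0,-90,0,0,0,0],[0,0,-130,0,0,0,0],[0,0,-150,0,0,0,0]]'; python3 -m handwheel '[[25,32,0,0,0,0,0],[50,65,0,0,0,0,0],[75,98,0,0,0,0,0],[75,98,0,0,0,0,0]]'
python3 - <<'E'
from bench import env
from h import *
go(env,.559,.233,.15)
s=snap(env,"wrist","20");img,hm=ortho(s,.46,.70,-.40,-.0,0.5)
q=cloud(s).reshape(-1,3);q=q[np.isfinite(q).all(1)]
t=tops(s,.05,.056,box=(.5,.65,-.4,-.05));print([(o[0],w2m(o[0]),o[1],o[2]) for o in t])
t=tops(s,.073,.084,box=(.5,.65,-.4,-.1));print([(o[3],w2m(o[3]),o[6]) for o in t])
s=snap(env,"side","20")
print([o[:3] for o in tops(s,.0355,.045)])
print([(o[3],o[6]) for o in tops(s,.06,.072)])
E
```

```text
t: 26.47
eef_pos: [0.5759, -0.3125, 0.0467]
tool_rot: [0.137, 3.138, -0.0]
contact_force: [0.5, -0.3, -0.3]
gripper_width: 0.851
t: 26.88
eef_pos: [0.5774, -0.3129, 0.2017]
tool_rot: [0.137, 3.133, -0.003]
contact_force: [0.4, -0.5, -0.3]
gripper_width: 1.003
t: 27.22
eef_pos: [0.5053, -0.2011, 0.1966]
tool_rot: [-0.127, -3.134, -0.005]
contact_force: [-0.6, 0.3, -0.5]
gripper_width: 1.001
eef [ 0.5053 -0.2011  0.1966] man [-84.6  20.2] shift [-18.7 436.8  47.9] jaw dir deg 85.4
[(array([ 0.5745, -0.3119]), array([ -6. , -84.2]), array([56.6, 57.4]), 84.9), (array([ 0.5858, -0.0671]), array([-16.1, 160.6]), array([29.7, 40.3]), 67.2)]
[(array([-183.8095, -165.7545,  247.7061]), array([-169269.1, -180967.4]), 0.0778)]
[(array([0.3659, 0.3569]), array([56.3, 11.3]), 89.3), (array([0.4478, 0.3589]), array([57.1, 57.6]), 16.6), (array([0.4714, 0.444 ]), array([25.4, 11. ]), 1.9), (array([0.5592, 0.2341]), array([57.7, 58.8]), 10.1), (array([0.6662, 0.1088]), array([44.3, 14.5]), 75.1), (array([0.6698, 0.3827]), array([50.1, 13.8]), 82.3)]
[(array([0.447 , 0.3597, 0.0215]), 0.0647), (array([0.5585, 0.2317, 0.0215]), 0.0636), (array([0.6884, 0.1051, 0.0226]), 0.0681)]
```

View pics/wrist20.png

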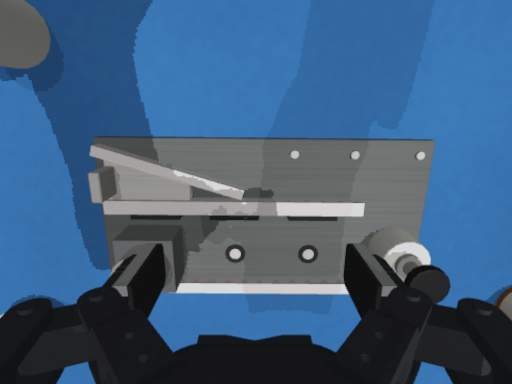

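Base A stands at manifold (-6,-84) mm with its cup in place. Next is base B at (0.559, 0.233), yaw about 9°.

```bash
python3 -m handwheel '[[-2,40,0,0,0,-3,0],[-4,80,0,0,0,-6,0],[-6,120,0,0,0,-9,0],[-8,160,0,0,0,-12,0],[-9,200,0,0,0,-13.6,0]]'
python3 - <<'E'
from bench import env
from h import *
go(env,.559,.233,.15)
E
```

```text
t: 27.73
eef_pos: [0.5376, -0.0092, 0.1967]
tool_rot: [-0.237, 3.131, -0.0]
contact_force: [1.4, 0.0, -0.3]
gripper_width: 1.002
eef [ 0.5376 -0.0092  0.1967] man [-69.1 214.1] shift [-57.5 236.3  46.7] jaw dir deg 98.6
```

```bash
python3 -m handwheel '[[-10,40,0,0,0,0,0],[-20,80,0,0,0,0,0],[-30,120,0,0,0,0,0],[-39,160,0,0,0,0,0],[-40,175,0,0,0,0,0]]';python3 -m handwheel '[[0,0,0,0,0,0,0],[0,0,0,0,0,0,0],[0,0,0,0,0,0,0]]';  python3 - <<'E'
from bench import env
from h import *
s=snap(env,"wrist","21")
print([o[:3] for o in tops(s,.0355,.045)])
print([(o[3],o[6]) for o in tops(s,.06,.072)])
go(env,.559,.233,.13)
E
```

```text
t: 28.15
eef_pos: [0.5509, 0.1759, 0.1969]
tool_rot: [-0.242, 3.13, 0.007]
contact_force: [-0.1, 0.8, 0.6]
gripper_width: 0.999
t: 28.4
eef_pos: [0.5505, 0.1674, 0.1963]
tool_rot: [0.232, -3.133, 0.002]
contact_force: [1.1, -0.4, -0.0]
gripper_width: 0.996
[(array([0.4492, 0.3541]), array([56.4, 49.4]), 16.3), (array([0.5584, 0.2329]), array([56.5, 56.4]), 9.4), (array([0.6662, 0.1123]), array([41.8, 12. ]), 64.3)]
[(array([0.4471, 0.3584, 0.0217]), 0.0649), (array([0.5578, 0.231 , 0.0214]), 0.0654), (array([0.6726, 0.1073, 0.0106]), 0.0696)]
eef [0.5504 0.1671 0.1964] man [-71.8 390.8] shift [-18.2  64.   66.3] jaw dir deg 98.4
```

View pics/wrist21.png

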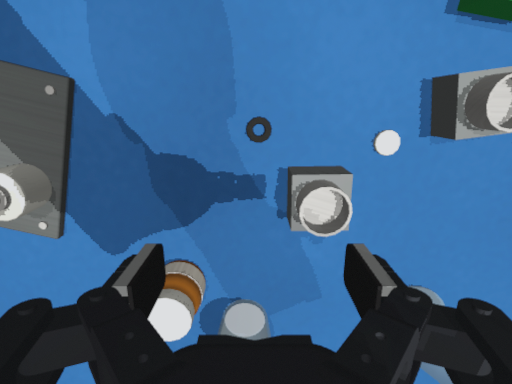

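```bash
python3 -m handwheel '[[-8,32,20,0,0,-1,0],[-18,64,50,0,0,-1,0],[-18,64,66,0,0,-1,0],[-18,64,66,0,0,-1,0],[-18,64,66,0,0,-1,0]]'; python3 -m handwheel '[[0,0,0,0,0,0,0],[0,0,0,0,0,0,0],[0,0,0,0,0,0,0]]'
python3 - <<'E'
from bench import env
from h import *
go(env,.5588,.233,.033)
E
```

```text
t: 28.87
eef_pos: [0.5578, 0.233, 0.13]
tool_rot: [0.26, -3.129, 0.003]
contact_force: [0.1, -1.4, 0.7]
gripper_width: 1.002
t: 29.12
eef_pos: [0.5586, 0.234, 0.1321]
tool_rot: [-0.26, 3.129, 0.0]
contact_force: [0.2, 0.1, 0.4]
gripper_width: 0.996
eef [0.5586 0.234  0.1321] man [-69.4 458.2] shift [ 0.2 -1.  99.1] jaw dir deg 99.5
```

```bash
python3 -m handwheel '[[0,-0.6,30,0,0,0,0],[0,-0.6,60,0,0,0,0],[0,-0.6,82,0,0,0,0],[0,-0.6,98,0,0,0,0],[0,-0.6,98,0,0,0,0]]'; python3 -m handwheel '[[0,0,0,0,0,0,0.2],[0,0,0,0,0,0,0.35],[0,0,0,0,0,0,0.5],[0,0,0,0,0,0,0.5],[0,0,0,0,0,0,0.5]]' 50; python3 -m handwheel '[[0,0,0,0,0,0,0.5],[0,0,-5,0,0,0,0.5],[0,0,-15,0,0,0,0.5],[0,0,-35,0,0,0,0.5],[0,0,-55,0,0,0,0.5]]'; python3 -m handwheel '[[0,0,-20,0,0,0,0.5],[0,0,-45,0,0,0,0.5],[0,0,-60,0,0,0,0.5],[0,0,-60,0,0,0,0.5]]'
python3 - <<'E'
from bench import env
from h import *
s=snap(env,"wrist","22");go(env,*m2w(-4,0),.15)
E
```

```text
t: 29.53
eef_pos: [0.5567, 0.2332, 0.0304]
tool_rot: [0.262, -3.127, 0.003]
contact_force: [-0.5, -0.0, -0.2]
gripper_width: 0.998
t: 29.95
eef_pos: [0.5589, 0.2348, 0.0346]
tool_rot: [-0.262, 3.128, 0.001]
contact_force: [-1.6, -1.1, 7.8]
gripper_width: 0.648
t: 30.37
eef_pos: [0.5574, 0.2345, 0.0888]
tool_rot: [0.263, -3.13, 0.0]
contact_force: [-0.2, 0.6, -2.3]
gripper_width: 0.65
t: 30.7
eef_pos: [0.5593, 0.2356, 0.1521]
tool_rot: [-0.262, 3.125, 0.004]
contact_force: [1.2, 0.6, -2.4]
gripper_width: 0.643
eef [0.5587 0.2351 0.1501] man [-69.4 459.3] shift [  52.4 -460.9   -0.6] jaw dir deg 99.6
```

View pics/wrist22.png

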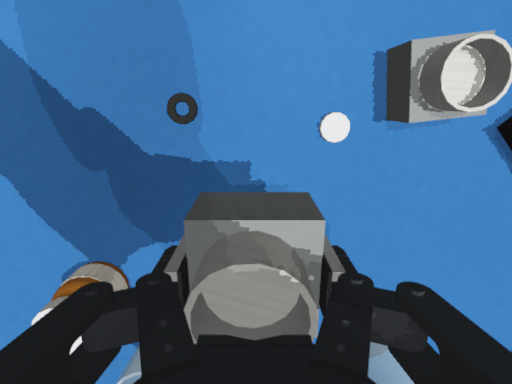

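```bash
python3 -m handwheel '[[2,-20,0,0,0,2,0.5],[6,-52,0,0,0,5,0.5],[10,-86,0,0,0,8,0.5],[14,-120,0,0,0,11,0.5],[18,-155,0,0,0,14.6,0.5]]'
python3 - <<'E'
from bench import env
from h import *
go(env,*m2w(-4,0),.15)
E
```

```text
t: 31.17
eef_pos: [0.565, 0.0774, 0.1467]
tool_rot: [-0.139, -3.137, 0.0]
contact_force: [0.1, 0.0, -1.9]
gripper_width: 0.646
eef [0.565  0.0774 0.1467] man [-49.4 302.7] shift [ -45.9 -302.6   -3.3] jaw dir deg 84.9
```

```bash
python3 -m handwheel '[[-5,-30,-8,0,0,0,0.5],[-10,-64,-12,0,0,0,0.5],[-16,-98,-12,0,0,0,0.5],[-21,-132,-12,0,0,0,0.5],[-26,-166,-12,0,0,0,0.5]]'; python3 -m handwheel '[[-5,-34,0,0,0,0,0.5],[-10,-66,0,0,0,0,0.5],[-15,-96,0,0,0,0,0.5],[-20,-120,0,0,0,0,0.5],[-20,-130,0,0,0,0,0.5]]';python3 -m handwheel '[[0,0,0,0,0,0,0.5],[0,0,0,0,0,0,0.5],[0,0,0,0,0,0,0.5]]'
python3 - <<'E'
from bench import env
from h import *
go(env,*m2w(-4,0.5),.052)
s=snap(env,"wrist","23")
E
```

```text
t: 31.58
eef_pos: [0.5765, -0.0906, 0.1588]
tool_rot: [-0.137, -3.137, -0.0]
contact_force: [0.3, 0.3, -2.2]
gripper_width: 0.645
t: 32.0
eef_pos: [0.5849, -0.225, 0.1583]
tool_rot: [-0.144, -3.136, 0.003]
contact_force: [0.5, -1.2, -2.7]
gripper_width: 0.651
t: 32.25
eef_pos: [0.5858, -0.218, 0.1592]
tool_rot: [-0.134, -3.138, -0.002]
contact_force: [-1.1, -0.1, -2.1]
gripper_width: 0.644
eef [ 0.5858 -0.218   0.1592] man [-2.9 10.3] shift [  1.1  -9.9 107.2] jaw dir deg 85.1
```

View pics/wrist23.png

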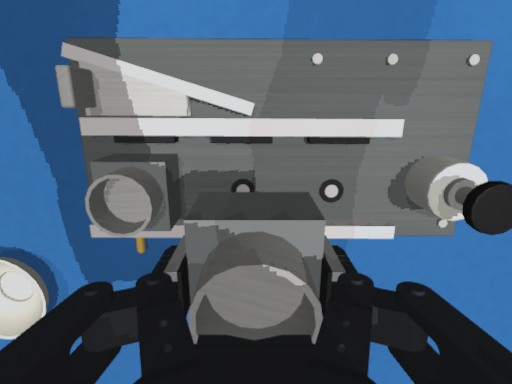

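```bash
python3 -m handwheel '[[1,-8,20,0,0,0,0.5],[1,-8,40,0,0,0,0.5],[1,-8,50,0,0,0,0.5],[1,-8,50,0,0,0,0.5],[1,-8,50,0,0,0,0.5]]';python3 -m handwheel '[[0,0,0,0,0,0,0.5],[0,0,0,0,0,0,0.5]]'
python3 - <<'E'
from bench import env
from h import *
go(env,*m2w(-4,0.5),.0475)
E
```

```text
t: 32.72
eef_pos: [0.5844, -0.2267, 0.1096]
tool_rot: [-0.134, -3.138, -0.001]
contact_force: [0.4, -0.2, -2.4]
gripper_width: 0.647
t: 32.88
eef_pos: [0.5851, -0.2277, 0.1109]
tool_rot: [0.136, 3.137, -0.001]
contact_force: [0.0, -0.5, -1.8]
gripper_width: 0.65
eef [ 0.5851 -0.2277  0.1109] man [-2.8  0.6] shift [ 1.3 -0.1 63.4] jaw dir deg 85.0
```

```bash
python3 -m handwheel '[[1,0,20,0,0,0,0.5],[1,0,40,0,0,0,0.5],[1,0,54,0,0,0,0.5],[1,0,61,0,0,0,0.5],[1,0,63.5,0,0,0,0.5]]';python3 -m handwheel '[[0,0,0,0,0,0,0.5],[0,0,0,0,0,0,0.5],[0,0,1,0,0,0,0.5],[0,0,1,0,0,0,0.5]]'
python3 - <<'E'
from bench import env
from h import *
go(env,*m2w(-4,0.5),.0475);print(env.get_obs()["contact_force"])
E
```

```text
t: 33.3
eef_pos: [0.5828, -0.2277, 0.0466]
tool_rot: [-0.137, -3.137, -0.0]
contact_force: [-11.3, 2.2, 25.1]
gripper_width: 0.644
t: 33.63
eef_pos: [0.5841, -0.2281, 0.0466]
tool_rot: [0.137, 3.137, -0.001]
contact_force: [-2.6, 1.0, 6.5]
gripper_width: 0.652
eef [ 0.5841 -0.2281  0.0466] man [-3.7  0.1] shift [ 0.3  0.4 -0.9] jaw dir deg 85.0
[-2.59087066  1.03665438  6.46754074]
```

```bash
python3 -m handwheel '[[0,0,-1,0,0,0,0.3],[0,0,-1,0,0,0,0.2],[0,0,-1,0,0,0,0.2],[0,0,-1,0,0,0,0.2]]'; python3 -m handwheel '[[0,0,-20,0,0,0,0.2],[0,0,-50,0,0,0,0.2],[0,0,-90,0,0,0,0],[0,0,-130,0,0,0,0],[0,0,-150,0,0,0,0]]'; python3 -m handwheel '[[25,32,0,0,0,0,0],[50,65,0,0,0,0,0],[75,75,0,0,0,0,0],[75,75,0,0,0,0,0]]'
python3 - <<'E'
from bench import env
from h import *
go(env,.4485,.3585,.19)
s=snap(env,"wrist","24")
t=tops(s,.05,.056,box=(.5,.65,-.4,-.05));print([(o[0],w2m(o[0]),o[1],o[2]) for o in t])
s=snap(env,"side","24")
print([o[:3] for o in tops(s,.0355,.045)])
print([(o[3],o[6]) for o in tops(s,.06,.072)])
E
```

```text
t: 33.97
eef_pos: [0.5838, -0.2276, 0.0465]
tool_rot: [0.136, 3.138, 0.0]
contact_force: [0.7, 2.5, 2.2]
gripper_width: 0.799
t: 34.38
eef_pos: [0.5847, -0.2284, 0.2009]
tool_rot: [0.137, 3.134, -0.002]
contact_force: [1.4, -1.3, 0.2]
gripper_width: 1.0
t: 34.72
eef_pos: [0.5108, -0.1432, 0.1964]
tool_rot: [-0.131, -3.135, -0.001]
contact_force: [-0.9, -0.4, -0.2]
gripper_width: 1.002
eef [ 0.5108 -0.1432  0.1964] man [-84.1  78.2] shift [103.8 494.8   6.9] jaw dir deg 85.2
[(array([ 0.571 , -0.3118]), array([ -9.5, -84.4]), array([57.4, 50.7]), 84.3), (array([ 0.5827, -0.2273]), array([-5.2,  0.8]), array([56. , 56.1]), 85.2), (array([ 0.5871, -0.0708]), array([-14.4, 157. ]), array([23.7, 47. ]), 65.0)]
[(array([0.3659, 0.3557]), array([11.6, 57.6]), 0.4), (array([0.4481, 0.3592]), array([58.2, 57. ]), 18.7), (array([0.4694, 0.4438]), array([12.1, 24.7]), 82.7), (array([0.6702, 0.3802]), array([51.7, 16. ]), 86.3)]
[(array([0.447 , 0.3597, 0.0215]), 0.0637), (array([0.6865, 0.1038, 0.0211]), 0.0684), (array([0.7136, 0.3785, 0.0377]), 0.0649)]
```

View pics/wrist24.png

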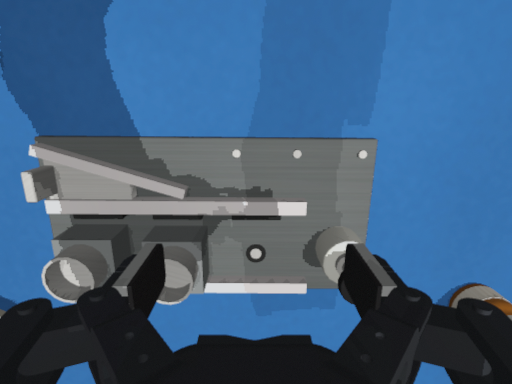

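Bases A and B are both in place on the manifold. Last is unit C, yaw about 16°.

```bash
python3 -m handwheel '[[8,40,0,0,0,-4,0],[16,80,0,0,0,-9,0],[25,120,0,0,0,-13,0],[33,160,0,0,0,-17,0],[41,195,0,0,0,-21,0]]'
python3 - <<'E'
from bench import env
from h import *
go(env,.4485,.3585,.19)
E
```

```text
t: 35.23
eef_pos: [0.4921, 0.0531, 0.1963]
tool_rot: [-0.441, 3.109, 0.001]
contact_force: [1.3, -0.1, 0.1]
gripper_width: 0.999
eef [0.4921 0.0531 0.1963] man [-119.9  272.1] shift [-43.  305.5   6.5] jaw dir deg 106.1
```

```bash
python3 -m handwheel '[[-6,40,0,0,0,0,0],[-12,80,0,0,0,0,0],[-18,120,0,0,0,0,0],[-24,160,0,0,0,0,0],[-30,200,0,0,0,0,0]]';python3 -m handwheel '[[-3,20,0,0,0,0,0],[-5,35,0,0,0,0,0],[-5,35,0,0,0,0,0],[-5,35,0,0,0,0,0]]';  python3 - <<'E'
from bench import env
from h import *
s=snap(env,"wrist","25")
print([o[:3] for o in tops(s,.0355,.045)])
print([(o[3],o[6]) for o in tops(s,.06,.072)])
go(env,.4485,.3585,.13)
E
```

```text
t: 35.65
eef_pos: [0.4659, 0.2534, 0.1961]
tool_rot: [-0.434, 3.111, 0.0]
contact_force: [1.0, 0.4, 0.3]
gripper_width: 0.999
t: 35.98
eef_pos: [0.4609, 0.2871, 0.1958]
tool_rot: [0.438, -3.111, -0.0]
contact_force: [-0.4, 0.2, -0.2]
gripper_width: 0.999
[(array([0.3652, 0.3558]), array([56.7, 11. ]), 89.1), (array([0.4475, 0.3581]), array([56. , 56.3]), 16.2), (array([0.4686, 0.4491]), array([18.3, 24.3]), 52.7)]
[(array([0.4467, 0.3585, 0.0214]), 0.0654)]
eef [0.461  0.2859 0.1958] man [-171.1  501.4] shift [-7.9 73.3 65.7] jaw dir deg 105.9
```

View pics/wrist25.png

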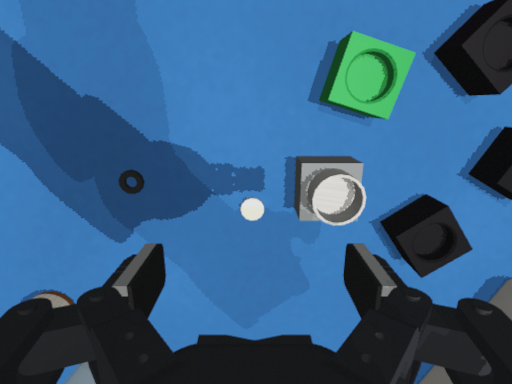

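```bash
python3 -m handwheel '[[-4,36,20,0,0,0,0],[-8,73,50,0,0,0,0],[-8,73,65,0,0,0,0],[-8,73,65,0,0,0,0],[-8,73,65,0,0,0,0]]'; python3 -m handwheel '[[0,0,0,0,0,0,0],[0,0,0,0,0,0,0],[0,0,0,0,0,0,0]]'
python3 - <<'E'
from bench import env
from h import *
go(env,.448,.3583,.033)
E
```

```text
t: 36.45
eef_pos: [0.4482, 0.3571, 0.1304]
tool_rot: [0.435, -3.109, 0.004]
contact_force: [0.5, -0.1, 0.1]
gripper_width: 0.999
t: 36.7
eef_pos: [0.4489, 0.3581, 0.1324]
tool_rot: [-0.433, 3.11, 0.0]
contact_force: [-0.6, -0.3, 0.4]
gripper_width: 1.002
eef [0.4489 0.3581 0.1324] man [-189.5  572.2] shift [ 1.   0.5 99.4] jaw dir deg 105.9
```

```bash
python3 -m handwheel '[[0.5,0,30,0,0,0,0],[0.5,0,60,0,0,0,0],[0.5,0,82,0,0,0,0],[0.5,0,98,0,0,0,0],[0.5,0,98,0,0,0,0]]'; python3 -m handwheel '[[0,0,0,0,0,0,0.2],[0,0,0,0,0,0,0.35],[0,0,0,0,0,0,0.5],[0,0,0,0,0,0,0.5],[0,0,0,0,0,0,0.5]]' 50; python3 -m handwheel '[[0,0,0,0,0,0,0.5],[0,0,-5,0,0,0,0.5],[0,0,-15,0,0,0,0.5],[0,0,-35,0,0,0,0.5],[0,0,-55,0,0,0,0.5]]'; python3 -m handwheel '[[0,0,-20,0,0,0,0.5],[0,0,-45,0,0,0,0.5],[0,0,-72,0,0,0,0.5],[0,0,-72,0,0,0,0.5]]'
python3 - <<'E'
from bench import env
from h import *
s=snap(env,"wrist","26");go(env,*m2w(-4,84),.15)
E
```

```text
t: 37.12
eef_pos: [0.4466, 0.3573, 0.0311]
tool_rot: [0.436, -3.108, 0.004]
contact_force: [-0.1, -0.3, -0.7]
gripper_width: 0.998
t: 37.53
eef_pos: [0.4481, 0.3593, 0.035]
tool_rot: [-0.436, 3.109, 0.002]
contact_force: [0.2, -0.9, 7.2]
gripper_width: 0.644
t: 37.95
eef_pos: [0.4468, 0.3587, 0.0894]
tool_rot: [0.437, -3.11, 0.001]
contact_force: [0.4, 0.8, -1.9]
gripper_width: 0.645
t: 38.28
eef_pos: [0.4486, 0.3609, 0.1661]
tool_rot: [-0.436, 3.105, 0.007]
contact_force: [0.5, 1.1, -1.5]
gripper_width: 0.649
eef [0.4482 0.3601 0.1638] man [-190.4  574.2] shift [   1.6 -524.4   12.5] jaw dir deg 106.0
```

View pics/wrist26.png

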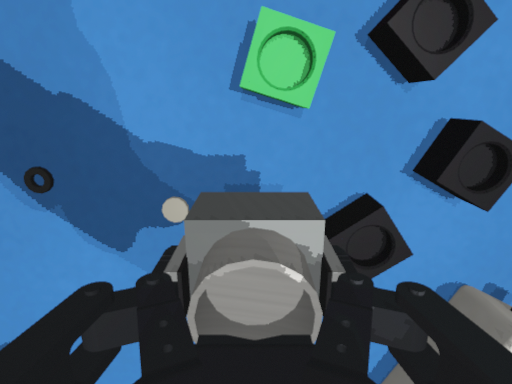

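```bash
python3 -m handwheel '[[0,-20,0,0,0,3,0.5],[0,-52,0,0,0,8,0.5],[0,-86,0,0,0,13,0.5],[0,-120,0,0,0,17,0.5],[0,-154,0,0,0,21,0.5]]'
python3 - <<'E'
from bench import env
from h import *
go(env,*m2w(-4,84),.16)
E
```

```text
t: 38.75
eef_pos: [0.4893, 0.2092, 0.1599]
tool_rot: [-0.142, -3.138, 0.001]
contact_force: [0.6, 0.2, -2.0]
gripper_width: 0.647
eef [0.4893 0.2092 0.1599] man [-136.3  427.4] shift [-1.333e+02 -3.430e+02 -1.000e-01] jaw dir deg 84.8
```

```bash
python3 -m handwheel '[[-13,-34,0,0,0,0,0.5],[-26,-68,0,0,0,0,0.5],[-39,-102,0,0,0,0,0.5],[-52,-136,0,0,0,0,0.5],[-65,-170,0,0,0,0,0.5]]'; python3 -m handwheel '[[-13,-34,0,0,0,0,0.5],[-26,-68,0,0,0,0,0.5],[-39,-102,0,0,0,0,0.5],[-52,-134,0,0,0,0,0.5],[-64,-158,0,0,0,0,0.5]]'; python3 -m handwheel '[[-3,-9,0,0,0,0,0.5],[-3,-12,0,0,0,0,0.5],[-3,-12,0,0,0,0,0.5],[-3,-12,0,0,0,0,0.5],[-3,-12,0,0,0,0,0.5]]'
python3 - <<'E'
from bench import env
from h import *
go(env,*m2w(-4,84),.11)
s=snap(env,"wrist","27")
E
```

```text
t: 39.17
eef_pos: [0.5392, 0.034, 0.1599]
tool_rot: [-0.137, -3.138, 0.0]
contact_force: [0.5, 0.2, -1.8]
gripper_width: 0.643
t: 39.58
eef_pos: [0.5889, -0.1309, 0.1596]
tool_rot: [-0.141, -3.137, 0.002]
contact_force: [-0.1, -1.1, -2.5]
gripper_width: 0.648
t: 40.0
eef_pos: [0.5912, -0.1372, 0.1602]
tool_rot: [-0.133, -3.138, -0.001]
contact_force: [0.0, 1.1, -1.8]
gripper_width: 0.642
eef [ 0.5912 -0.1372  0.1602] man [-4.6 91.3] shift [-0.6 -7.3 50.2] jaw dir deg 85.2
```

View pics/wrist27.png

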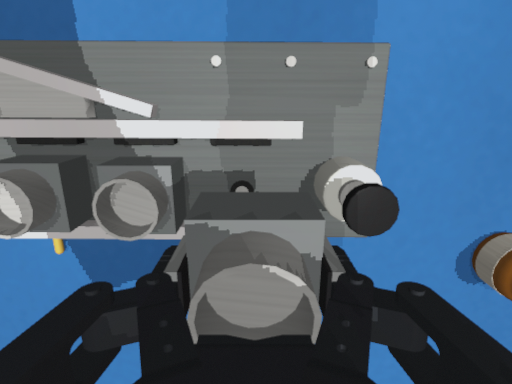

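```bash
python3 -m handwheel '[[-0.5,-6.5,20,0,0,0,0.5],[-0.5,-6.5,40,0,0,0,0.5],[-0.5,-6.5,50,0,0,0,0.5],[-0.5,-6.5,50,0,0,0,0.5],[-0.5,-6.5,50,0,0,0,0.5]]';python3 -m handwheel '[[0,0,0,0,0,0,0.5],[0,0,0,0,0,0,0.5]]'
python3 - <<'E'
from bench import env
from h import *
go(env,*m2w(-4,84),.0475)
E
```

```text
t: 40.47
eef_pos: [0.5914, -0.1448, 0.1102]
tool_rot: [-0.135, -3.138, -0.001]
contact_force: [-0.2, -0.6, -2.0]
gripper_width: 0.646
t: 40.63
eef_pos: [0.5922, -0.1455, 0.1113]
tool_rot: [0.136, 3.137, -0.0]
contact_force: [-0.3, -0.3, -1.3]
gripper_width: 0.643
eef [ 0.5922 -0.1455  0.1113] man [-2.9 83.1] shift [ 1.2  0.9 63.8] jaw dir deg 85.0
```

```bash
python3 -m handwheel '[[1.5,0.5,20,0,0,0,0.5],[1.5,0.5,40,0,0,0,0.5],[1.5,0.5,54,0,0,0,0.5],[1.5,0.5,60,0,0,0,0.5],[1.5,0.5,62.5,0,0,0,0.5]]';python3 -m handwheel '[[0,0,0,0,0,0,0.5],[0,0,0,0,0,0,0.5],[0,0,1,0,0,0,0.5],[0,0,1,0,0,0,0.5]]'
python3 - <<'E'
from bench import env
from h import *
go(env,*m2w(-4,84),.0475);print(env.get_obs()["contact_force"])
E
```

```text
t: 41.05
eef_pos: [0.5899, -0.145, 0.0474]
tool_rot: [-0.137, -3.138, -0.0]
contact_force: [-0.3, 0.9, -1.0]
gripper_width: 0.645
t: 41.38
eef_pos: [0.5906, -0.1452, 0.0475]
tool_rot: [0.137, 3.137, -0.0]
contact_force: [0.2, 1.2, -1.3]
gripper_width: 0.646
eef [ 0.5906 -0.1452  0.0475] man [-4.5 83.2] shift [-0.5  0.8 -0. ] jaw dir deg 85.0
[ 0.16006984  1.21708266 -1.34640307]
```

```bash
python3 -m handwheel '[[0,0,0,0,0,0,0.3],[0,0,0,0,0,0,0.2],[0,0,0,0,0,0,0.2],[0,0,0,0,0,0,0.2]]'; python3 -m handwheel '[[0,0,-20,0,0,0,0.2],[0,0,-50,0,0,0,0.2],[0,0,-90,0,0,0,0],[0,0,-130,0,0,0,0],[0,0,-165,0,0,0,0]]'; python3 -m handwheel '[[0,-20,-20,0,0,7,0],[0,-50,-40,0,0,14,0],[0,-80,-60,0,0,21,0],[0,-110,-60,0,0,28,0],[0,-110,-60,0,0,35,0]]';python3 -m handwheel '[[0,0,0,0,0,7,0],[0,0,0,0,0,14,0],[0,0,0,0,0,21,0],[0,0,0,0,0,28,0],[0,0,0,0,0,35,0]]'; python3 -m handwheel '[[0,0,0,0,0,7,0],[0,0,0,0,0,14,0],[0,0,0,0,0,20,0],[0,0,0,0,0,20,0],[0,0,0,0,0,20,0]]'
cat >> h.py <<'E'
def man(s):
    q=cloud(s).reshape(-1,3);q=q[np.isfinite(q).all(1)];M=(q[:,:2]-O)@np.stack([XM,YM],1)*1000
    for y in (-84,0,84):
        t=(np.abs(q[:,2]-.052)<.003)&(np.abs(M[:,1]-y)<36)&(np.abs(M[:,0]+5)<40)
        if t.sum()>50:
            r=cv2.minAreaRect(M[t].astype(np.float32));print("base top",y,np.round(r[0],1),np.round(r[1],1),round(r[2],1))
        t=(np.abs(q[:,2]-.078)<.0035)&(np.abs(M[:,1]-y)<36)&(np.abs(M[:,0]+5)<35)
        if t.sum()>30: print("cup",y,np.round(fitcircle(M[t]/1000)*1000,1),round(float(np.median(q[t,2])),4),t.sum())
    t=(np.abs(q[:,2]-.027)<.003)
    for y in (126,40,-40):
        w=t&(np.abs(M[:,1]-y)<8)&(M[:,0]<20)&(M[:,0]>-72)
        if w.sum()>5: print("bar face",y,np.round(np.percentile(M[w,0],99),1))
    t=(q[:,2]>.055)&(q[:,2]<.063)&(M[:,0]>-115)&(M[:,0]<-48)&(M[:,1]<-20)&(M[:,1]>-150)
    if t.sum(): print("tab",np.median(M[t],0),M[t].min(0),M[t].max(0),t.sum())
E
python3 - <<'E'
from bench import env
from h import *
go(env,*m2w(-84,-146),.13)
s=snap(env,"wrist","28");man(s)
E
```

```text
t: 41.72
eef_pos: [0.5904, -0.1449, 0.0471]
tool_rot: [0.136, 3.138, 0.0]
contact_force: [1.2, 2.1, 1.0]
gripper_width: 0.798
t: 42.13
eef_pos: [0.5899, -0.1454, 0.2141]
tool_rot: [0.137, 3.138, -0.0]
contact_force: [1.1, -0.5, 0.3]
gripper_width: 0.999
t: 42.55
eef_pos: [0.5787, -0.2632, 0.273]
tool_rot: [1.095, 2.941, -0.008]
contact_force: [-1.9, -0.2, -1.0]
gripper_width: 0.999
t: 42.97
eef_pos: [0.5801, -0.2551, 0.2717]
tool_rot: [-1.92, -2.486, 0.001]
contact_force: [0.5, -0.1, -0.5]
gripper_width: 0.995
t: 43.38
eef_pos: [0.5803, -0.2548, 0.2716]
tool_rot: [-2.313, -2.126, 0.001]
contact_force: [1.2, 0.3, 0.7]
gripper_width: 1.004
eef [ 0.5803 -0.2548  0.2716] man [ -5.2 -26.8] shift [-118.9  -79.2  141.7] jaw dir deg -4.8
base top -84 [ -5.3 -83.4] [56.  55.8] 0.0
cup -84 [ -6.4 -84.9  21.4] 0.0776 341
base top 0 [-3.8  0.7] [56.1 56.3] 0.1
cup 0 [-4.6 -0.  21.5] 0.0776 358
base top 84 [-4.5 83.6] [55.8 56.1] 89.9
cup 84 [-6.  84.1 21.4] 0.0776 452
bar face 126 -49.6
bar face 40 -49.9
bar face -40 -50.1
tab [ -85.50456351 -116.43955979] [ -99.84911389 -121.73997114] [ -71.99227003 -112.57783574] 187
```

View pics/wrist28.png

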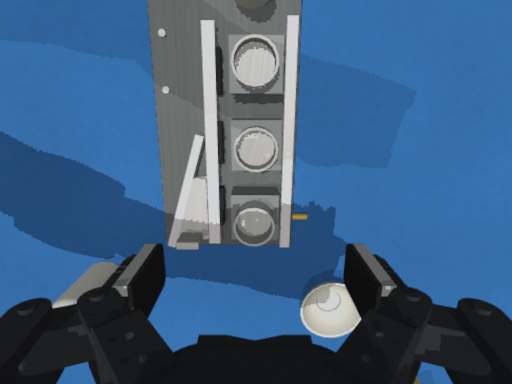

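All three units stand over their ports, and the tab is at manifold (-85.5,-116.5). The white bottle at (85,295) is near where I push from, so I'm locating it first.

Run:
```python
from bench import env
from h import *
for n in ("scene","side"):
    s=snap(env,n,"28")
    q=cloud(s).reshape(-1,3);q=q[np.isfinite(q).all(1)]
    t=(q[:,2]>.02)&(q[:,2]<.19)&(q[:,0]>.25)&(q[:,0]<.8)&(q[:,1]<-.2)&(q[:,1]>-.6)
    p=q[t];p=p[(w:=(np.abs((p[:,:2]-O)@XM+.04)>.09)|(np.abs((p[:,:2]-O)@YM-.03)>.18))]
    print(n)
    for z in np.arange(.02,.19,.03):
        u=p[(p[:,2]>=z)&(p[:,2]<z+.03)&(p[:,0]<.55)]
        if len(u): print(round(z,2),np.round(u.min(0),3),np.round(u.max(0),3),len(u))
```

```text
scene
0.02 [ 0.334 -0.6    0.02 ] [ 0.55  -0.372  0.05 ] 164
0.05 [ 0.33 -0.6   0.05] [ 0.55  -0.372  0.08 ] 132
0.08 [ 0.329 -0.426  0.08 ] [ 0.388 -0.371  0.11 ] 133
0.11 [ 0.338 -0.42   0.11 ] [ 0.376 -0.385  0.139] 66
0.14 [ 0.343 -0.42   0.14 ] [ 0.37  -0.384  0.156] 39
side
0.02 [ 0.322 -0.6    0.021] [ 0.55  -0.374  0.05 ] 137
0.05 [ 0.323 -0.599  0.05 ] [ 0.55  -0.375  0.08 ] 111
0.08 [ 0.323 -0.419  0.081] [ 0.38  -0.375  0.11 ] 126
0.11 [ 0.338 -0.414  0.11 ] [ 0.367 -0.391  0.14 ] 53
0.14 [ 0.339 -0.421  0.14 ] [ 0.366 -0.388  0.151] 36
```

View pics/scene28.png

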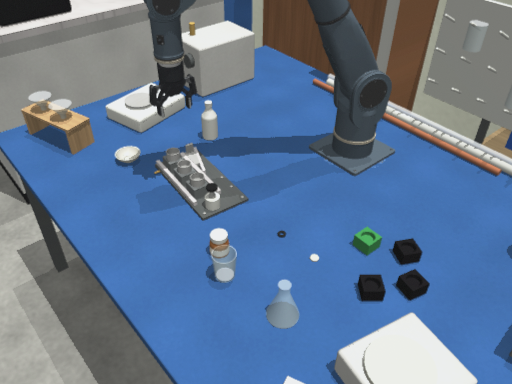

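```bash
python3 -m handwheel '[[-35,-20,20,0,0,0,0.5],[-70,-45,50,0,0,0,1],[-105,-70,80,0,0,0,1],[-119,-79,110,0,0,0,1],[-119,-79,140,0,0,0,1]]' 120; python3 -m handwheel '[[0,0,0,0,0,0,1],[0,0,0,0,0,0,1],[0,0,0,0,0,0,1],[0,0,0,0,0,0,1]]'
python3 - <<'E'
from bench import env
from h import *
go(env,*m2w(-85,-146),.058)
E
```

```text
t: 43.95
eef_pos: [0.4887, -0.3715, 0.1344]
tool_rot: [2.317, 2.115, -0.003]
contact_force: [0.9, -1.0, -0.5]
gripper_width: 0.293
t: 44.28
eef_pos: [0.4939, -0.3656, 0.1357]
tool_rot: [2.311, 2.123, 0.003]
contact_force: [1.1, -0.3, 0.7]
gripper_width: 0.001
eef [ 0.4939 -0.3656  0.1357] man [ -81.6 -144.7] shift [-1.2 -3.6 77.6] jaw dir deg -4.9
```

```bash
python3 -m handwheel '[[-2,-3,25,0,0,0,1],[-2,-3,50,0,0,0,1],[-2,-3,70,0,0,0,1],[-2,-3,77,0,0,0,1],[-2,-3,77,0,0,0,1]]'; python3 -m handwheel '[[3,1,0,0,0,0,1],[8,2,0,0,0,0,1],[13,3,0,0,0,0,1],[18,5,0,0,0,0,1],[23,6.5,0,0,0,0,1]]'
python3 - <<'E'
from bench import env
from h import *
go(env,*m2w(-85,-146),.058);snap(env,"wrist","29")
E
```

```text
t: 44.7
eef_pos: [0.4892, -0.3669, 0.0563]
tool_rot: [-2.314, -2.124, -0.0]
contact_force: [1.1, -0.2, -0.3]
gripper_width: -0.001
t: 45.12
eef_pos: [0.4977, -0.3459, 0.0576]
tool_rot: [2.315, 2.12, 0.0]
contact_force: [0.0, -4.3, 2.4]
gripper_width: -0.001
eef [ 0.4977 -0.3459  0.0576] man [ -79.5 -124.8] shift [-21.2  -5.5  -0.4] jaw dir deg -5.0
```

View pics/wrist29.png

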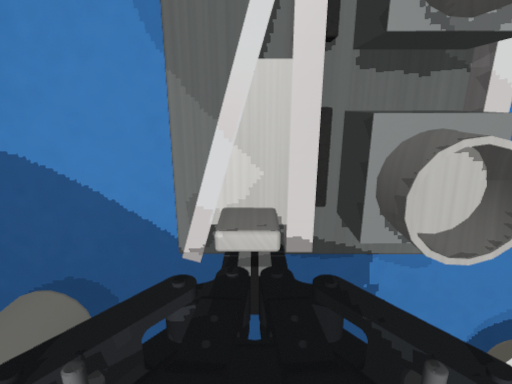

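The tip is square on the tab at (248,230) and pushing. I'm continuing along the ramp.

```bash
python3 -m handwheel '[[5,1.5,0,0,0,0,1],[10,3,0,0,0,0,1],[15,4.5,0,0,0,0,1],[20,6,0,0,0,0,1],[25,7.5,0,0,0,0,1]]'; python3 -m handwheel '[[4,1,0,0,0,0,1],[8,2.4,0,0,0,0,1],[12,3.6,0,0,0,0,1],[16,4.8,0,0,0,0,1],[20,6,0,0,0,0,1]]'
python3 - <<'E'
from bench import env
from h import *
go(env,*m2w(-85,-146),.058);snap(env,"wrist","30");print(env.get_obs()["contact_force"])
E
```

```text
t: 45.58
eef_pos: [0.5072, -0.321, 0.0565]
tool_rot: [2.316, 2.122, 0.0]
contact_force: [1.7, -4.7, 3.6]
gripper_width: 0.0
t: 46.0
eef_pos: [0.5143, -0.3024, 0.0564]
tool_rot: [2.316, 2.121, -0.001]
contact_force: [1.2, -7.2, 1.5]
gripper_width: -0.002
eef [ 0.5143 -0.3024  0.0564] man [-66.8 -80.1] shift [-66.  -18.1  -1.5] jaw dir deg -5.0
[ 1.36441205 -5.88041512  3.0998041 ]
```

View pics/wrist30.png

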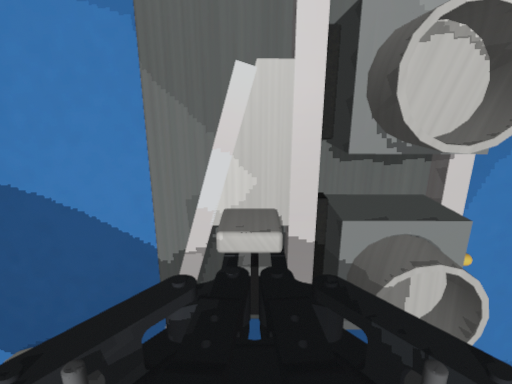

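```bash
python3 -m handwheel '[[3,1,0,0,0,0,1],[6,2,0,0,0,0,1],[9,3,0,0,0,0,1],[11,3.5,0,0,0,0,1],[12,3.7,0,0,0,0,1]]'; python3 -m handwheel '[[1,0.3,0,0,0,0,1],[2,0.6,0,0,0,0,1],[3,0.9,0,0,0,0,1],[3,0.9,0,0,0,0,1]]'
python3 - <<'E'
from bench import env
from h import *
go(env,*m2w(-85,-146),.058);print(env.get_obs()["contact_force"])
E
```

```text
t: 46.47
eef_pos: [0.5179, -0.2932, 0.0565]
tool_rot: [2.317, 2.118, -0.005]
contact_force: [-2.4, -16.1, 0.8]
gripper_width: 0.0
t: 46.8
eef_pos: [0.5186, -0.2915, 0.0565]
tool_rot: [2.318, 2.116, -0.007]
contact_force: [-2.6, -17.6, 0.9]
gripper_width: 0.003
eef [ 0.5186 -0.2915  0.0565] man [-63.5 -68.8] shift [-77.3 -21.3  -1.1] jaw dir deg -5.2
[ -2.57483477 -17.58605799   0.93473979]
```

```bash
python3 -m handwheel '[[1.5,0.4,0,0,0,0,1],[3,0.8,0,0,0,0,1],[4,1.1,0,0,0,0,1],[4,1.1,0,0,0,0,1]]'
python3 - <<'E'
from bench import env
from h import *
go(env,*m2w(-85,-146),.058);print(env.get_obs()["contact_force"])
E
```

```text
t: 47.13
eef_pos: [0.5195, -0.2889, 0.0565]
tool_rot: [2.318, 2.115, -0.008]
contact_force: [-3.9, -20.7, 0.3]
gripper_width: 0.003
eef [ 0.5195 -0.2889  0.0565] man [-62.7 -66.1] shift [-80.  -21.9  -0.9] jaw dir deg -5.3
[ -3.91414829 -20.65558464   0.2614723 ]
```

```bash
python3 -m handwheel '[[-5,-1,0,0,0,0,1],[-15,-4,0,0,0,0,1],[-22,-6,-10,0,0,0,1],[-22,-6,-50,0,0,0,1],[-22,-6,-90,0,0,0,1]]';python3 -m handwheel '[[10,15,-40,0,0,0,1],[30,40,-80,0,0,0,1],[70,55,-120,0,0,0,1],[100,55,-140,0,0,0,1],[130,55,-140,0,0,0,1]]';python3 -m handwheel '[[0,0,0,0,0,0,1],[0,0,0,0,0,0,1],[0,0,0,0,0,0,1]]'
python3 - <<'E'
from bench import env
from h import *
go(env,.5925,-.0602,.15)
s=snap(env,"wrist","31");man(s)
E
```

```text
t: 47.55
eef_pos: [0.5118, -0.3042, 0.1461]
tool_rot: [-2.312, -2.118, 0.002]
contact_force: [1.4, -0.7, 0.5]
gripper_width: -0.002
t: 47.97
eef_pos: [0.58, -0.1866, 0.2889]
tool_rot: [2.316, 2.117, 0.003]
contact_force: [0.5, -0.7, -0.9]
gripper_width: 0.004
t: 48.22
eef_pos: [0.5783, -0.186, 0.2848]
tool_rot: [-2.315, -2.123, 0.001]
contact_force: [-0.1, 0.1, 0.3]
gripper_width: 0.001
eef [ 0.5783 -0.186   0.2848] man [-13.2  41.5] shift [126.5   3.5 134.8] jaw dir deg -4.9
base top -84 [ 26.6 -65.5] [ 7.  22.5] 18.8
base top 0 [0.1 0.7] [56.9 56. ] 89.9
cup 0 [ 0.2 -1.  21.5] 0.0775 323
base top 84 [ 0.6 83.3] [55.8 54.9] 0.0
cup 84 [-1.1 84.3 21.4] 0.0776 331
bar face 126 -31.0
bar face 40 -32.0
bar face -40 -31.7
tab [-65.06447775 -48.96995214] [-78.83312902 -54.54667293] [-51.43558352 -44.34797065] 179
```

View pics/wrist31.png

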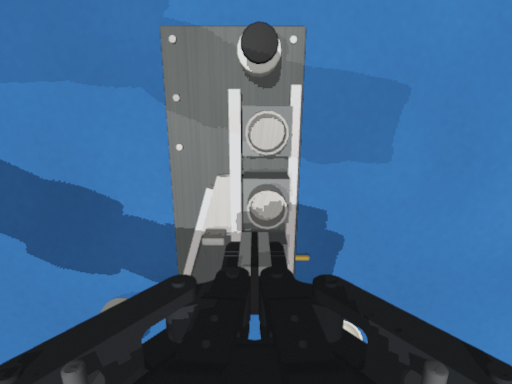

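The bar is 18 mm in and the wedge at about 71 mm, and the units stand square against the fence. Next is the plunger.

```bash
python3 -m handwheel '[[40,1,20,0,0,0,1],[80,2,60,0,0,0,1],[115,3.5,95,0,0,0,1],[126.5,3.5,130,0,0,0,1],[126.5,3.5,145,0,0,0,1]]';python3 -m handwheel '[[0,0,0,0,0,0,1],[0,0,0,0,0,0,1],[0,0,0,0,0,0,1]]'
python3 - <<'E'
from bench import env
from h import *
go(env,.5925,-.0602,.117)
s=snap(env,"wrist","32")
s=snap(env,"side","32");c=s["color"][130:220,220:330];cv2.imwrite("pics/side32c.png",cv2.resize(c[:,:,::-1],None,fx=6,fy=6,interpolation=2))
E
```

```text
t: 48.68
eef_pos: [0.5929, -0.058, 0.1375]
tool_rot: [-2.313, -2.123, -0.0]
contact_force: [0.9, 0.3, -0.5]
gripper_width: 0.0
t: 48.93
eef_pos: [0.5939, -0.0629, 0.141]
tool_rot: [2.318, 2.118, -0.0]
contact_force: [0.2, -0.3, 1.1]
gripper_width: -0.004
eef [ 0.5939 -0.0629  0.141 ] man [ -8.4 165.5] shift [ 2.6 -1.7 24. ] jaw dir deg -5.2
```

View pics/side32c.png

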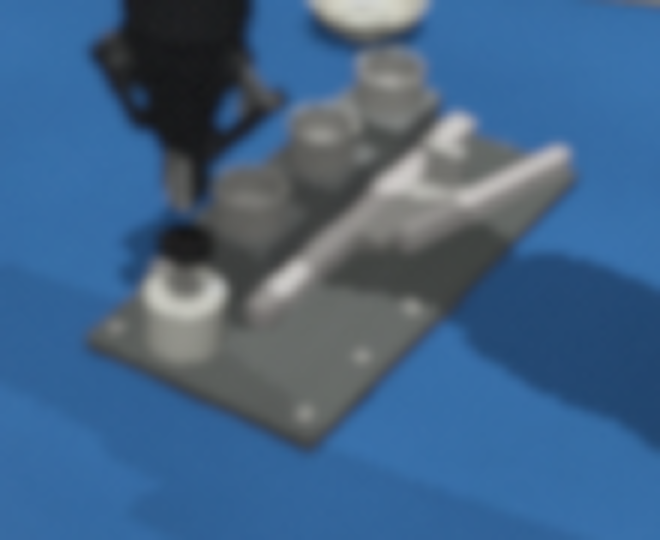

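The closed tips hang just over the black plunger at about (185,240) in the crop, and all three units are standing. Pressing down.

```bash
python3 -m handwheel '[[2,-1,10,0,0,0,1],[2,-1,20,0,0,0,1],[2,-1,28,0,0,0,1],[2,-1,34,0,0,0,1],[2,-1,38,0,0,0,1]]';python3 -m handwheel '[[0,0,2,0,0,0,1],[0,0,4,0,0,0,1],[0,0,4,0,0,0,1]]'
```

```text
t: 49.45
eef_pos: [0.593, -0.0587, 0.1011]
tool_rot: [2.316, 2.122, 0.0]
contact_force: [-0.0, -1.7, 8.0]
gripper_width: 0.001
t: 49.7
eef_pos: [0.5931, -0.0587, 0.099]
tool_rot: [2.316, 2.121, 0.001]
contact_force: [-3.7, -0.7, 20.6]
gripper_width: 0.003
```

```bash
python3 -m handwheel '[[0,0,1,0,0,0,1],[0,0,1,0,0,0,1],[0,0,1,0,0,0,1],[0,0,1,0,0,0,1]]';python3 -m handwheel '[[0,0,-15,0,0,0,1],[0,0,-35,0,0,0,1],[0,0,-70,0,0,0,1],[-30,0,-110,0,0,0,1],[-60,0,-150,0,0,0,0.5]]';python3 -m handwheel '[[-40,0,-30,0,0,0,0],[-40,0,-60,0,0,0,0],[-40,0,-60,0,0,0,0],[-40,0,-60,0,0,0,0],[-40,0,-60,0,0,0,0]]'
python3 - <<'E'
from bench import env
from h import *
go(env,.5925,-.0602,.117);print(env.get_obs()["contact_force"])
s=snap(env,"wrist","33");man(s)
q=cloud(s).reshape(-1,3)
m=np.isfinite(q).all(1)&(q[:,2]>.06)&(np.hypot(q[:,0]-.5925,q[:,1]+.06)<.014);print("plunger",np.percentile(q[m,2],[10,50,90]))
snap(env,"scene","33")
E
```

```text
t: 50.03
eef_pos: [0.5931, -0.0587, 0.0989]
tool_rot: [2.315, 2.121, 0.002]
contact_force: [-7.2, 0.3, 30.8]
gripper_width: 0.001
t: 50.45
eef_pos: [0.5879, -0.1069, 0.2339]
tool_rot: [-2.311, -2.126, 0.001]
contact_force: [1.5, -0.4, 0.5]
gripper_width: 0.128
t: 50.87
eef_pos: [0.5845, -0.1473, 0.2924]
tool_rot: [-2.315, -2.122, 0.001]
contact_force: [0.1, 0.7, 0.6]
gripper_width: 0.849
eef [ 0.5845 -0.1473  0.2924] man [-10.4  80.6] shift [ 87.4   0.7 175.4] jaw dir deg -5.0
[0.13387655 0.65921033 0.59837805]
base top -84 [ -0.  -83.8] [57.8 55.9] 89.6
cup -84 [ -1.3 -84.8  21.5] 0.0774 295
base top 0 [0.5 0.7] [56.7 55.4] 89.8
cup 0 [ 0.3 -0.8 21.5] 0.0774 301
base top 84 [ 0.6 83.8] [56.2 55.8] 89.6
cup 84 [-1.  84.4 21.5] 0.0776 310
bar face 126 -31.5
bar face 40 -31.3
bar face -40 -32.4
tab [-64.81767534 -48.45391388] [-79.19833696 -54.88860773] [-51.7555183  -43.77623709] 168
plunger [0.09081991 0.09178298 0.09270219]
```

View pics/wrist33.png

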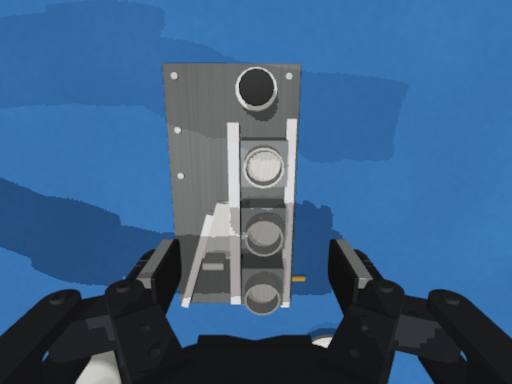

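View pics/scene33.png

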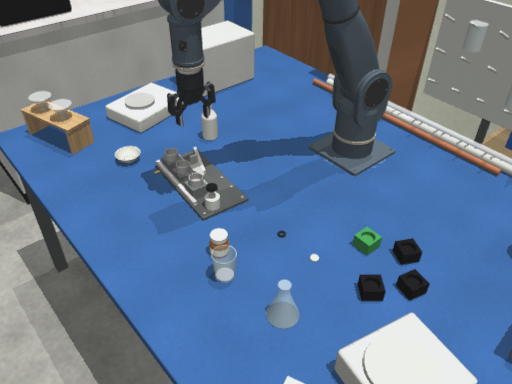

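The units are clamped with the pads compressed about 2.5 mm. The cups are seated with rims at 77.5 mm, the plunger is back up at 92 mm, and the bystanders look undisturbed. Handing in.

```bash
python3 -c "
from bench import env
print(env.close_job())"
```

```text
the job is handed in; nothing more can be done
None
```

The job is done and handed in at about 51 s of the 210 s allowed; no verdict was reported.

**What I did:** I fitted all three cups into the grey bases on the bench. I then pushed the wedge back, slid the bar fully open and carried each unit to its own port. I jammed the wedge with about 21 N, then pressed the plunger to its stop, where the force rose to about 30 N, and let it come up.

**Last checks, from the wrist and scene cameras:**

| Item | Reading |
|---|---|
| Units | bases against the fence, within about 4 mm of their ports |
| Cups | all three seated, rims at 77.5 mm |
| Clamp bar | slid in about 18.5 mm, pads compressed about 2.5 mm, which implies roughly 8 N per base |
| Wedge | about 71 mm up its ramp |
| Plunger | back up at 92 mm |
| Bystanders | look undisturbed in the final scene picture |

The pad force is worked out from the measured positions, not read directly. No check failed, and I saw no part knocked aside during the run.

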